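# Index a chalice foot to the pointer

## Robot

A 6-joint arm with a two-finger parallel gripper is mounted at the origin on the work surface. World frame = base frame: x ahead of the robot, y to its left, z up, the work surface at z = 0. Lengths are in m, angles in rad, forces in N, time in s.
With the tool pointing down it reaches from about 0.425 to 0.95 m from the base axis. Payload 3.5 kg.
Tool frame: the origin (TCP) lies midway between the tips of the shut fingers; the grasp point (between the pads) lies 19 mm behind it; z points along the fingers, y is the line along which they close (so a half turn about z gives the same grasp; the last joint's range is limited). The gripper opens to 85 mm and grips with 20 to 120 N. Pads are 22 mm wide; open, the fingers measure 114 mm over their backs; the gripper's body (76 mm by 85 mm) begins 54 mm behind the grasp point. The pads swing forward as they close: fully open they stand 13 mm farther back than shut.
Start: joints at [1.193, 0.286, 1.577, -0, 1.279, -0.15], TCP at [0.152, 0.658, 0.231] pointing down, gripper open.
Joint ranges: [-2.77, 2.77], [-0.9, 2.22], [0.21, 2.48], [-1.53, 4.67], [0.24, 2.81], [-2.84, 2.84]. Speed limits (rad/s): [2.79, 2.79, 3.14, 3.14, 3.14, 3.14].

## Interface

Orientations are given as a unit quaternion [x, y, z, w].
In Python, from plant import ctrl gives the robot as it stands.
- The arm moves only by the tool move_arm, never from a script. Its argument "plan" is a list of rows, each an object of numbers: "x", "y", "z": the shift along the tool's x, y, z in m; "yaw": the turn about the tool's z in rad; "fingers": the closure, from 0 (fully open) to 1 (shut). In form: [{"x": .., "y": .., "z": .., "yaw": .., "fingers": ..}, ...]. A call has 1 to 5 rows; each row is the pose to reach, as a shift and turn from the pose commanded when the call began, along the tool's axes at that moment; what a row does not reach only later rows make up. A row lasts 1/10 s, in which the tool goes at most 50 mm and 8.59 degrees, less where a joint would pass 70% of its speed; a pose out of reach is approached as far as the arm can. A call with a gripper value outside its range is refused whole. The fingers move at their own pace and stop on an object; "force" is the grip in N (left out, the last holds). Time passes only in rows, so rows that repeat a pose let the fingers close. It gives the time, the measured TCP pose, the force, the opening and the grip force at its end, in the units of the state.
- ctrl.get_state(): the state, without advancing time (a new reading comes with each control period).
- ctrl.read_camera(name): name is "scene" or "top" or "wrist"; returns the picture (420x560x3 uint8, red, green, blue); there is no depth.
- ctrl.camera_model(name): a dict with "intrinsics" (3x3 intrinsics, pixels), "cam_to_world" (4x4, takes a point from camera to world coordinates); the wrist camera has in their place "tool_from_camera" (4x4, takes a point from camera to tool coordinates, whose origin is the TCP and whose axes are the flange's). Camera axes: x right, y up, looking along -z (the intrinsics and any distortion apply to the point x, -y, -z); pixel columns grow to the right and rows downward; lengths in m; the calibration is good to about 2 mm. The wrist camera is an equidistant fisheye: a pixel r from the principal point sees the ray r / f radians off the axis. A picture is of the moment at which its call begins: read the wrist's pose just before it. camera_model takes no time and is no camera call.
- ctrl.sign_off(): hands the job in; it is judged then, once.
The state is a dict: "time": time; "qpos": joint angles; "dq": joint speeds; "joint_efforts": joint torques, N m; "eef_pos": TCP position; "tcp_rot": TCP orientation; "contact_force": force on the tool from outside, world axes, zero at the start; "wrist_torque": the same for the moment, N m; "opening": opening from 0.0 (shut) to 1.0 (fully open); "finger_force": force on a finger pad.
Only numpy, scipy, OpenCV 4.12 (cv2) and the standard library are available. Lean on these libraries where they do the work, as an engineer would, in place of code of your own. Each camera call takes 0.05 s, during which the arm holds its last target. There are 200 camera calls.

## Task

The chalice foot on the leaning indexing stand is locked by a thin steel stop plate: slide that plate up out of its slot in the stand and stand it, pushed fully down, in the one empty slot of the wooden rack. Then turn the chalice foot by its stem until the tongue on its rim points straight at the stand's pointer, and let go. Leave the pointer where it is set, and leave the other plates and things on the bench in place.

Things in the scene. Friction and masses are not known exactly. Their poses are not given: they have to be found in the camera images.
- stand: fixed dark steel indexing stand, base 190 x 190 mm. Origin: on the bench, straight under the point (85 mm up) where the spindle axis meets the deck. The flat deck, 175 x 175 mm, leans 30 degrees: its normal, which is the spindle axis, leans from vertical towards the stand's own -x. Turntable, pointer and stop slot stand on the deck
- stem_top (a point): centre of the top face of the brass chalice foot's stem, on the spindle axis, 104 mm out from the deck. The domed foot is 108 mm wide, its rim 65 mm below this point; the plain round stem, 26 mm thick, stands free for its last 46 mm: grip it there, tool along the axis. z: spindle axis, outward (30 degrees from vertical); x: towards the tongue. Turns with the foot
- tongue_tip (a point): tip of the tongue, the single flat brass lobe (14 mm wide, 8 mm thick) that sticks out 17 mm past the foot's round rim, 71 mm from the spindle axis and 36 mm above the deck. Axes as stem_top: x points radially outward along the tongue
- foot (a joint): angle of the chalice foot about the spindle, rad, counterclockwise seen from the stem's free end; at 0 the tongue points straight up the slope of the deck (stand's +x). Turns freely with light friction (0.12 N m) from -3.1 to 3.1. The stop plate stands in the tongue's way to the pointer at 0.95 rad
- pointer_tip (a point): tip of the steel pointer, a pointed finger on an upright, 77 mm from the spindle axis, 36 mm above the deck like the tongue, aiming at the axis. Clamped somewhere between -0.3 and 0.3 rad (as foot counts); do not move it. x: radially outward; y: tangential; z: spindle axis. When the tongue faces it, the tongue tip lies 6 mm from it on its -x side, at y = 0
- stop_plate: loose steel plate, 44 mm wide (its x), 4 mm thick (its y), 62 mm tall (its z), along its top edge a square bead 10 mm thick (y) and 8 mm high over the full width; 90 g. Origin: middle of its bottom edge. At the start it stands in the stand's stop slot, z along the spindle axis and x radial; grip it by the bead, 58 mm above the origin. Its two faces are alike
- stop_slot (a point): middle of the mouth of the stop slot in the stand, a steel block of 54 x 22 mm, 28 mm high on the deck; slot 46 x 6 mm, 26 mm deep. Centre 86 mm from the spindle axis. Does not move on the stand
- rack: fixed wooden rack block, 76 (x) by 150 (y) by 34 mm high, origin under its middle; three slots, each 54 mm long (x), 9 mm wide (y), 28 mm deep, mouths chamfered 3 mm, at y = -45, 0 and 45 mm; two hold plates, one is empty
- free_slot: the empty slot of the rack: a strip of grey felt on its floor, 6 mm above the bench and 28 mm below the slot's mouth. Origin: centre of the slot floor; x along the slot, y across it, z up
- plate_a: loose plain steel plate 44 x 4 x 58 mm without bead, stored in a rack slot; leave it. Origin: middle of its bottom edge
- plate_b: loose plain steel plate 44 x 4 x 66 mm without bead, stored in a rack slot; leave it. Origin: middle of its bottom edge
- tin: small round steel jar, 40 mm across, 30 mm high, beside the stand at its low edge; leave it. Origin under its centre
- screwdriver: screwdriver, 150 mm, lying beside the rack; leave it. Origin under its middle
- burnisher_pot: dark steel pot, 60 mm across and 100 mm high, with three wooden handles up to 185 mm high; leave it. Origin under its centre
- bottle: amber glass bottle, 56 mm across, 170 mm high; leave it. Origin under its centre
- mandrel: steel cone on a round foot 42 mm across, 90 mm high, in front of the rack; leave it. Origin under its centre
- gauge: surface gauge beside the stand's high edge: square steel base 50 x 50 mm, post 162 mm high with a crosswise scriber; leave it. Origin under its centre
Mind the look-alikes: they are no part of the job. There is more than one size of the stop_plate; the one meant has the size given above.

How it is judged:
By the outcome, as a careful person would: the job done as asked, in the order asked, and still so for the second after the job is handed in, with the robot touching nothing.
It also fails if it takes over 64 s, if anything falls off the work surface, if the arm or the gripper's body presses on something with over 40 N, if the wrist force passes 120 N, or if a joint passes its speed limit or range.

## Working session

There is one attempt and no reset: what is moved stays moved. The work goes in short steps, Python scripts to look and compute and a tool call to move; the robot and the scene stay as the last step left them, time stands still between calls to the robot, and variables do not carry over. Pictures are saved under pics/ and viewed, at most 10 in all, crops included, and the job is handed in when it is done.

Besides the shell and the picture viewer there is one more tool, called after "Emit:" as name([rows], argument=value, ...), one row to a line, values as JSON. move_arm: Moves the arm, as the interface text tells. Its arguments: {"type":"object","properties":{"plan":{"type":"array"},"force":{"type":"number"}},"required":["plan"]}

```bash
ls; mkdir -p pics; python3 - <<'E'
from plant import ctrl
import cv2,numpy as np
np.set_printoptions(precision=4,suppress=True)
for n in("scene","top"):
    cv2.imwrite(f"pics/{n}0.png",cv2.cvtColor(ctrl.read_camera(n),cv2.COLOR_RGB2BGR))
for n in("scene","top","wrist"):print(n,ctrl.camera_model(n))
print(ctrl.get_state())
E
```

```text
pics
scene {'intrinsics': array([[464.5961,   0.    , 275.5444],
       [  0.    , 464.5961, 211.8889],
       [  0.    ,   0.    ,   1.    ]]), 'cam_to_world': array([[-0.415 , -0.6784,  0.6062,  1.1359],
       [ 0.9096, -0.323 ,  0.2613,  0.2626],
       [ 0.0186,  0.6599,  0.7511,  0.8454],
       [ 0.    ,  0.    ,  0.    ,  1.    ]])}
top {'intrinsics': array([[466.8623,   0.    , 277.4859],
       [  0.    , 466.8623, 207.709 ],
       [  0.    ,   0.    ,   1.    ]]), 'cam_to_world': array([[-0.0118,  0.9931, -0.1166,  0.4148],
       [-0.9998, -0.0133, -0.0123,  0.018 ],
       [-0.0137,  0.1164,  0.9931,  1.3282],
       [ 0.    ,  0.    ,  0.    ,  1.    ]])}
wrist {'intrinsics': array([[325.1923,   0.    , 273.4132],
       [  0.    , 325.1923, 216.3233],
       [  0.    ,   0.    ,   1.    ]]), 'tool_from_camera': array([[-0.0003,  0.961 ,  0.2767,  0.0693],
       [ 1.    ,  0.0001,  0.0005,  0.0007],
       [ 0.0005,  0.2767, -0.961 , -0.1433],
       [ 0.    ,  0.    ,  0.    ,  1.    ]])}
{'time': 0.1, 'qpos': array([ 1.193 ,  0.2871,  1.578 ,  0.    ,  1.2786, -0.15  ]), 'dq': array([ 0.0007,  0.    , -0.0047,  0.0001, -0.0008,  0.0004]), 'joint_efforts': array([  0.001 , -40.7288, -29.3704,  -0.0002,   0.0034,  -0.    ]), 'eef_pos': array([0.1522, 0.657 , 0.2301]), 'tcp_rot': array([ 0.1137,  0.9935, -0.0011, -0.0003]), 'contact_force': array([ 0.101 ,  0.0514, -0.6892]), 'wrist_torque': array([-0.0204, -0.033 , -0.0089]), 'finger_force': 0.0, 'opening': 1.0036009531636172}
```

View pics/scene0.png

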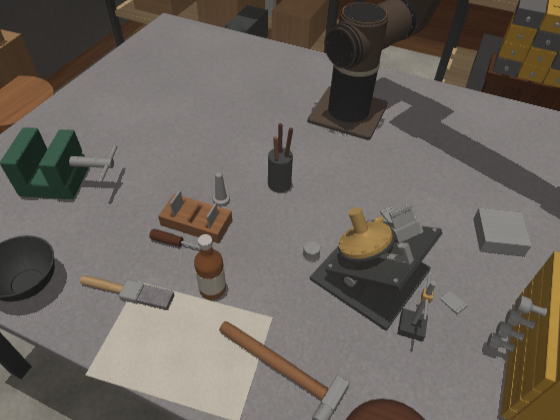

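View pics/top0.png

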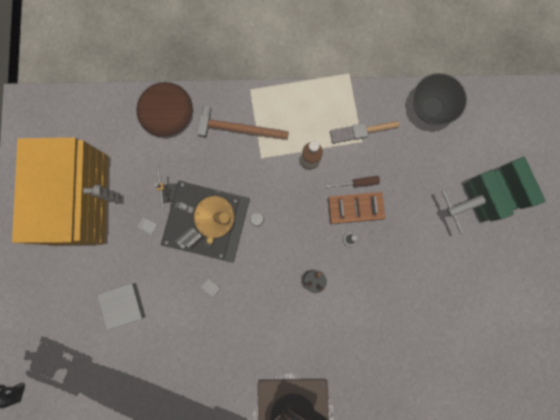

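Emit:
move_arm([
  {"y":0.05},
  {"y":0.1},
  {"y":0.15},
  {"y":0.2},
  {"y":0.25},
])

```text
validation failed for argument at $.pl...
```

Emit:
move_arm([
  {"y":0.05},
  {"y":0.1},
  {"y":0.15},
  {"y":0.15},
  {"y":0.15},
])

```text
validation failed for argument at $.pl...
```

Emit:
move_arm([
  {"x":0,"y":0.05,"z":0,"yaw":0,"fingers":0},
  {"x":0,"y":0.1,"z":0,"yaw":0,"fingers":0},
  {"x":0,"y":0.15,"z":0,"yaw":0,"fingers":0},
  {"x":0,"y":0.2,"z":0,"yaw":0,"fingers":0},
  {"x":0,"y":0.25,"z":0,"yaw":0,"fingers":0},
])

```text
time: 0.6
eef_pos: [0.2085, 0.8992, 0.2306]
tcp_rot: [0.114, 0.994, -0.0, -0.0]
contact_force: [1.1, 2.2, 0.9]
opening: 0.998
finger_force: 0.0
```

Emit:
move_arm([
  {"x":0,"y":0.05,"z":0,"yaw":0,"fingers":0},
  {"x":0,"y":0.1,"z":0,"yaw":0,"fingers":0},
  {"x":0,"y":0.15,"z":0,"yaw":0,"fingers":0},
  {"x":0,"y":0.15,"z":0,"yaw":0,"fingers":0},
  {"x":0,"y":0.15,"z":0,"yaw":0,"fingers":0},
])

```text
time: 1.1
eef_pos: [0.2249, 0.9701, 0.2118]
tcp_rot: [0.114, 0.993, 0.014, 0.001]
contact_force: [1.7, -0.3, 1.2]
opening: 1.0
finger_force: 0.0
```

```bash
python3 - <<'E'
from plant import ctrl
import numpy as np
np.set_printoptions(precision=4,suppress=True)
s=ctrl.get_state();print(s['time'],s['qpos'],s['eef_pos'],s['tcp_rot'])
E
```

```text
1.1 [ 1.2407  1.2097  0.2129  0.0032  1.6913 -0.1019] [0.2249 0.9701 0.2118] [0.1136 0.9934 0.0139 0.0014]
```

Emit:
move_arm([
  {"x":0,"y":0.05,"z":0,"yaw":0,"fingers":0},
  {"x":0,"y":0.1,"z":0,"yaw":0,"fingers":0},
  {"x":0,"y":0.15,"z":0,"yaw":0,"fingers":0},
])

```text
time: 1.4
eef_pos: [0.2277, 0.9819, 0.2032]
tcp_rot: [0.114, 0.993, 0.034, 0.004]
contact_force: [0.4, -0.6, -0.1]
opening: 1.003
finger_force: 0.0
```

Emit:
move_arm([
  {"x":0,"y":-0.05,"z":0,"yaw":0,"fingers":0},
  {"x":0,"y":-0.1,"z":0,"yaw":0,"fingers":0},
])

```text
time: 1.6
eef_pos: [0.2171, 0.9314, 0.1932]
tcp_rot: [0.114, 0.993, 0.031, 0.004]
contact_force: [1.0, 1.1, 0.6]
opening: 1.004
finger_force: 0.0
```

```bash
python3 - <<'E'
from plant import ctrl
import numpy as np
np.set_printoptions(precision=4,suppress=True)
s=ctrl.get_state();print(s['time'],s['qpos'],s['eef_pos'],s['tcp_rot'])
E
```

```text
1.6 [ 1.2344  0.9673  0.6543  0.0068  1.4581 -0.1089] [0.2171 0.9314 0.1932] [0.1137 0.993  0.0309 0.0035]
```

```bash
python3 - <<'E'
from plant import ctrl
import cv2
s=cv2.cvtColor(ctrl.read_camera("scene"),cv2.COLOR_RGB2BGR);t=cv2.cvtColor(ctrl.read_camera("top"),cv2.COLOR_RGB2BGR)
cv2.imwrite("pics/scene1.png",s);cv2.imwrite("pics/top1.png",t)
f=lambda a,k:cv2.convertScaleAbs(cv2.resize(a,None,fx=k,fy=k,interpolation=cv2.INTER_CUBIC),alpha=1.6,beta=20)
cv2.imwrite("pics/sc.png",f(s[190:340,300:460],4));cv2.imwrite("pics/tc.png",f(t[170:270,150:275],6))
E
```

```text
(no output)
```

View pics/sc.png

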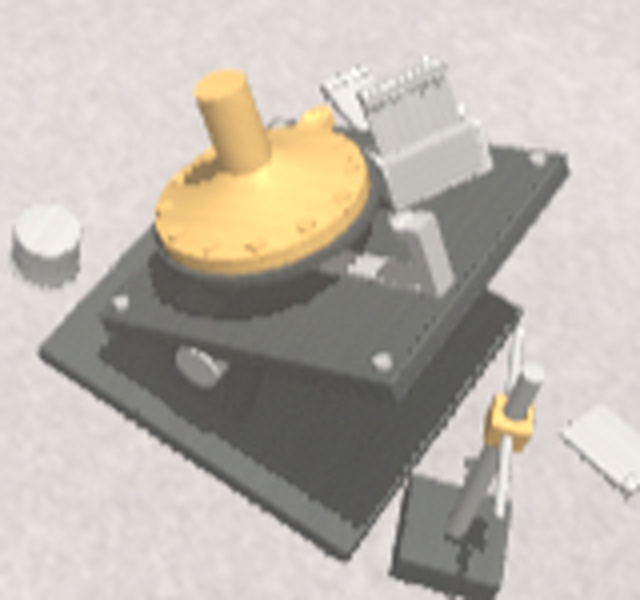

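View pics/tc.png

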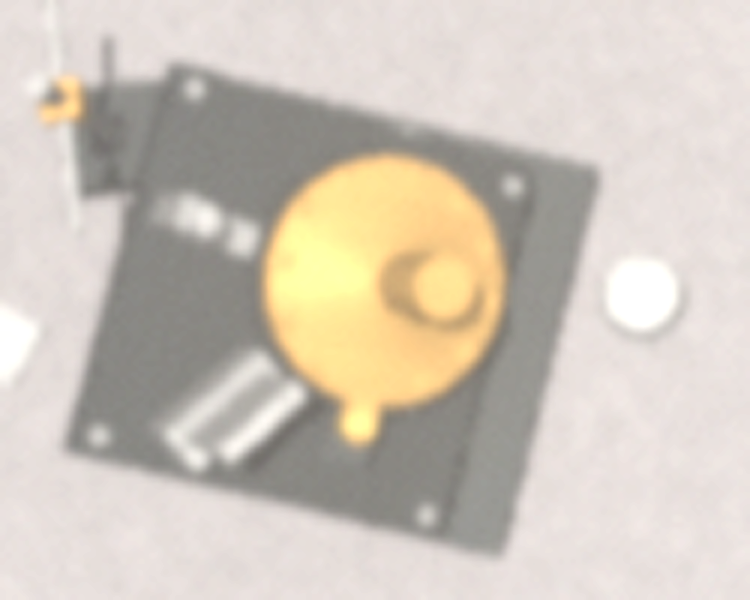

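```bash
cat > h.py <<'E'
import numpy as np
from scipy.spatial.transform import Rotation as R
from plant import ctrl
np.set_printoptions(precision=4,suppress=True)
S30,C30=.5,np.cos(np.pi/6)
CM={n:ctrl.camera_model(n) for n in("scene","top","wrist")}
def tool():
    s=ctrl.get_state();T=np.eye(4);T[:3,:3]=R.from_quat(s['tcp_rot']).as_matrix();T[:3,3]=s['eef_pos'];return T
def proj(n,P,T=None):
    m=CM[n];K=m['intrinsics'];A=m['cam_to_world'] if n!='wrist' else T@m['tool_from_camera']
    c=(np.atleast_2d(P)-A[:3,3])@A[:3,:3];v=c*[1,-1,-1]
    if n=='wrist':
        r=np.hypot(v[:,0],v[:,1]);th=np.arctan2(r,v[:,2]);v=np.c_[v[:,:2]/np.maximum(r,1e-9)[:,None]*th[:,None],np.ones(len(v))]
    else: v=v/v[:,2:]
    return (v@K.T)[:,:2]
def ray(n,uv,T=None):
    m=CM[n];K=m['intrinsics'];A=m['cam_to_world'] if n!='wrist' else T@m['tool_from_camera']
    v=np.linalg.solve(K,np.r_[uv,1])
    if n=='wrist':
        t=np.hypot(v[0],v[1]);v=np.r_[v[:2]/t*np.sin(t),np.cos(t)]
    return A[:3,3],A[:3,:3]@(v*[1,-1,-1]/np.linalg.norm(v))
def onplane(n,uv,p0,nrm=(0,0,1),T=None):
    o,d=ray(n,uv,T);return o+d*(np.dot(np.subtract(p0,o),nrm)/np.dot(d,nrm))
def stand(x,y,psi):
    "world_from_deck: origin at axis/deck point, z spindle, x up slope"
    Rz=R.from_euler('z',psi).as_matrix()
    M=np.array([[C30,0,-S30],[0,1,0],[S30,0,C30]])
    T=np.eye(4);T[:3,:3]=Rz@M;T[:3,3]=[x,y,.085];return T
def ap(T,P):return np.atleast_2d(P)@T[:3,:3].T+T[:3,3]
def cyl(rho,ang,h):return np.array([rho*np.cos(ang),rho*np.sin(ang),h])
E
cat > fit.py <<'E'
from h import *
from scipy.optimize import least_squares
tp=lambda u,v:np.array([150+u/6-.5,170+v/6-.5]);sp=lambda u,v:np.array([300+u/4-.5,190+v/4-.5])
# screws order: (+x,-y?) assigned by corner sign
obs=[('top',tp(195,90),(1,-1)),('top',tp(513,185),(-1,-1)),('top',tp(428,515),(-1,1)),('top',tp(98,435),(1,1)),
 ('scene',sp(540,158),(1,1)),('scene',sp(383,360),(1,-1)),('scene',sp(120,302),(-1,-1)),
 ('top',tp(447,285),'s'),('scene',sp(222,80),'s')]
def res(q):
    W=stand(*q[:3]);o=[]
    for n,uv,k in obs:
        P=[0,0,.104] if k=='s' else [q[4]+k[0]*q[3],k[1]*q[3],0.001]
        o.append(proj(n,ap(W,P))[0]-uv)
    return np.ravel(o)
r=least_squares(res,[.55,.2,1.3,.08,0]);print(r.x);print(r.fun.reshape(-1,2))
W=stand(*r.x[:3])
for a in(0,):print(ap(W,[0,0,.104]))
# tongue, pointer, plate angle
for nm,n,uv,h in(('tongue','top',tp(358,425),.036),('tongue','scene',sp(318,120),.036),('ptr','top',tp(258,238),.036),('bead0','top',tp(298,388),.066),('bead1','top',tp(232,455),.066)):
    p=onplane(n,uv,ap(W,[0,0,h])[0],W[:3,2]);d=(p-W[:3,3])@W[:3,:3];print(nm,d,np.hypot(*d[:2]),np.arctan2(d[1],d[0]))
E
python3 fit.py
```

```text
[0.5264 0.2159 1.3369 0.0772 0.0223]
[[-0.5698 -0.9806]
 [-0.3872 -1.6285]
 [ 0.66   -1.5756]
 [ 0.9329 -0.3518]
 [-1.6262  0.5581]
 [ 0.4567  1.726 ]
 [-0.0081  2.2411]
 [ 0.0447  5.7536]
 [ 1.0494 -3.1023]]
[[0.5144 0.1653 0.1751]]
tongue [0.0017 0.0498 0.036 ] 0.049877214235011 1.537311985584088
tongue [0.0019 0.0489 0.036 ] 0.04889991847430923 1.532101454474233
ptr [ 0.0652 -0.0176  0.036 ] 0.06755345859225755 -0.2629780183157864
bead0 [0.0425 0.0409 0.066 ] 0.05898026547337677 0.7657748085515717
bead1 [0.0633 0.0739 0.066 ] 0.09729766007520718 0.8623212115224403
```

```bash
sed -i 's/q\[4\]+k\[0\]\*q\[3\],k\[1\]\*q\[3\]/q[4]+k[0]*q[3],q[6]+k[1]*q[5]/; s/\.08,0\])/.08,0,.08,0])/' fit.py; python3 fit.py; python3 - <<'E'
from h import *
o1,d1=ray('top',[150+447/6-.5,170+285/6-.5]);o2,d2=ray('scene',[300+222/4-.5,190+20-.5])
A=np.c_[d1,-d2];t=np.linalg.lstsq(A,o2-o1,rcond=None)[0];print(o1+d1*t[0],o2+d2*t[1])
E
```

```text
[0.5388 0.2153 1.3145 0.0779 0.0187 0.0772 0.0165]
[[-0.1206  0.1665]
 [ 0.1656  0.6237]
 [-0.0008  0.3702]
 [ 0.0986  0.4668]
 [-0.3716  0.7189]
 [ 0.2057  0.7971]
 [ 0.2941  0.4182]
 [ 0.1573  1.2469]
 [-0.8789  0.7497]]
[[0.5256 0.165  0.1751]]
tongue [-0.0022  0.0615  0.036 ] 0.06158532549874688 1.607233107032482
tongue [-0.0033  0.0628  0.036 ] 0.06287560645053757 1.6226650235777969
ptr [ 0.063  -0.0047  0.036 ] 0.06312669168036547 -0.07415739265485743
bead0 [0.0389 0.053  0.066 ] 0.06573211607343804 0.9383588642981259
bead1 [0.0589 0.0865 0.066 ] 0.10463743242724728 0.9727381229578768
[0.5282 0.1648 0.18  ] [0.5277 0.1667 0.1802]
```

Emit:
move_arm([
  {"x":0,"y":0.25,"z":0,"yaw":0,"fingers":0},
  {"x":0,"y":0.25,"z":0,"yaw":0,"fingers":0},
  {"x":0,"y":0.25,"z":0,"yaw":0,"fingers":0},
  {"x":0,"y":0.25,"z":0,"yaw":0,"fingers":0},
  {"x":0,"y":0.25,"z":0,"yaw":0,"fingers":0},
])

```text
time: 2.2
eef_pos: [0.2309, 0.9925, 0.1889]
tcp_rot: [0.113, 0.992, 0.05, 0.006]
contact_force: [-0.1, -0.2, 1.8]
opening: 1.0
finger_force: 0.0
```

Emit:
move_arm([
  {"x":0,"y":1.0,"z":0,"yaw":0,"fingers":0},
  {"x":0,"y":1.0,"z":0,"yaw":0,"fingers":0},
  {"x":0,"y":1.0,"z":0,"yaw":0,"fingers":0},
  {"x":0,"y":1.0,"z":0,"yaw":0,"fingers":0},
  {"x":0,"y":1.0,"z":0,"yaw":0,"fingers":0},
])

```text
time: 2.7
eef_pos: [0.2333, 1.0034, 0.169]
tcp_rot: [0.113, 0.991, 0.064, 0.007]
contact_force: [-0.3, 0.1, 0.2]
opening: 1.002
finger_force: 0.0
```

Emit:
move_arm([
  {"x":0,"y":1.0,"z":-1.0,"yaw":0,"fingers":0},
  {"x":0,"y":1.0,"z":-1.0,"yaw":0,"fingers":0},
  {"x":0,"y":1.0,"z":-1.0,"yaw":0,"fingers":0},
  {"x":0,"y":1.0,"z":-1.0,"yaw":0,"fingers":0},
  {"x":0,"y":1.0,"z":-1.0,"yaw":0,"fingers":0},
])

```text
time: 3.2
eef_pos: [0.2266, 0.9751, 0.3122]
tcp_rot: [0.113, 0.99, 0.078, 0.009]
contact_force: [0.0, -0.2, 0.2]
opening: 1.002
finger_force: 0.0
```

Emit:
move_arm([
  {"x":0,"y":1.0,"z":-1.0,"yaw":0,"fingers":0},
  {"x":0,"y":1.0,"z":-1.0,"yaw":0,"fingers":0},
  {"x":0,"y":1.0,"z":-1.0,"yaw":0,"fingers":0},
  {"x":0,"y":1.0,"z":-1.0,"yaw":0,"fingers":0},
  {"x":0,"y":1.0,"z":-1.0,"yaw":0,"fingers":0},
])

```text
time: 3.7
eef_pos: [0.2177, 0.9371, 0.4282]
tcp_rot: [0.113, 0.989, 0.092, 0.011]
contact_force: [-0.3, 0.1, 1.0]
opening: 1.003
finger_force: 0.0
```

```bash
python3 - <<'E'
from h import *
T=tool();s=ctrl.get_state();print(s['time'],s['qpos'],T,np.degrees(np.arccos(-T[2,2])),np.arctan2(T[1,2],T[0,2]))
E
```

```text
3.7 [ 1.2322  0.9883  0.21    0.0204  1.7597 -0.1051] [[-0.9742  0.222   0.0417  0.2177]
 [ 0.2259  0.9576  0.1789  0.9371]
 [-0.0002  0.1837 -0.983   0.4282]
 [ 0.      0.      0.      1.    ]] 10.582520867342947 1.3417506924147076
```

Emit:
move_arm([
  {"x":-0.05,"y":1.0,"z":0,"yaw":0,"fingers":0},
  {"x":-0.05,"y":1.0,"z":0,"yaw":0,"fingers":0},
  {"x":-0.05,"y":1.0,"z":0,"yaw":0,"fingers":0},
  {"x":-0.05,"y":1.0,"z":0,"yaw":0,"fingers":0},
  {"x":-0.05,"y":1.0,"z":0,"yaw":0,"fingers":0},
])

```text
time: 4.2
eef_pos: [0.2341, 0.9628, 0.38]
tcp_rot: [0.113, 0.988, 0.106, 0.012]
contact_force: [-0.1, -0.0, 0.7]
opening: 1.001
finger_force: 0.0
```

Emit:
move_arm([
  {"x":-0.05,"y":1.0,"z":0,"yaw":0,"fingers":0},
  {"x":-0.05,"y":1.0,"z":0,"yaw":0,"fingers":0},
  {"x":-0.05,"y":1.0,"z":0,"yaw":0,"fingers":0},
  {"x":-0.05,"y":1.0,"z":0,"yaw":0,"fingers":0},
  {"x":-0.05,"y":1.0,"z":0,"yaw":0,"fingers":0},
])

```text
time: 4.7
eef_pos: [0.2463, 0.9803, 0.352]
tcp_rot: [0.113, 0.986, 0.122, 0.015]
contact_force: [-0.3, 0.0, -0.1]
opening: 0.996
finger_force: 0.0
```

Emit:
move_arm([
  {"x":-0.05,"y":1.0,"z":0,"yaw":0,"fingers":0},
  {"x":-0.05,"y":1.0,"z":0,"yaw":0,"fingers":0},
  {"x":-0.05,"y":1.0,"z":0,"yaw":0,"fingers":0},
  {"x":-0.05,"y":1.0,"z":0,"yaw":0,"fingers":0},
  {"x":-0.05,"y":1.0,"z":0,"yaw":0,"fingers":0},
])

```text
time: 5.2
eef_pos: [0.2559, 0.9932, 0.3344]
tcp_rot: [0.113, 0.984, 0.138, 0.017]
contact_force: [0.4, 0.1, -0.5]
opening: 0.998
finger_force: 0.0
```

```bash
python3 - <<'E'
from h import *
T=tool();s=ctrl.get_state();print(s['time'],s['qpos'],T,np.degrees(np.arccos(-T[2,2])),np.arctan2(T[1,2],T[0,2]))
E
```

```text
5.2 [ 1.2117  1.0947  0.21    0.0343  1.5593 -0.1268] [[-0.9741  0.2169  0.0642  0.2559]
 [ 0.2262  0.9363  0.2685  0.9932]
 [-0.0018  0.2761 -0.9611  0.3344]
 [ 0.      0.      0.      1.    ]] 16.026763701540396 1.3362368184765558
```

Emit:
move_arm([
  {"x":-0.15,"y":0.6,"z":0,"yaw":0,"fingers":0},
  {"x":-0.15,"y":0.6,"z":0,"yaw":0,"fingers":0},
  {"x":-0.15,"y":0.6,"z":0,"yaw":0,"fingers":0},
  {"x":-0.15,"y":0.6,"z":0,"yaw":0,"fingers":0},
  {"x":-0.15,"y":0.6,"z":0,"yaw":0,"fingers":0},
])

```text
time: 5.7
eef_pos: [0.2998, 0.9924, 0.3267]
tcp_rot: [0.113, 0.981, 0.154, 0.02]
contact_force: [-0.3, 0.1, -0.4]
opening: 0.996
finger_force: 0.0
```

Emit:
move_arm([
  {"x":-0.05,"y":0.6,"z":0,"yaw":0,"fingers":0},
  {"x":-0.05,"y":0.6,"z":0,"yaw":0,"fingers":0},
  {"x":-0.05,"y":0.6,"z":0,"yaw":0,"fingers":0},
  {"x":-0.05,"y":0.6,"z":0,"yaw":0,"fingers":0},
  {"x":-0.05,"y":0.6,"z":0,"yaw":0,"fingers":0},
])

```text
time: 6.2
eef_pos: [0.3036, 1.0, 0.3264]
tcp_rot: [0.112, 0.979, 0.169, 0.022]
contact_force: [-0.1, 0.2, -0.2]
opening: 1.001
finger_force: 0.0
```

Emit:
move_arm([
  {"x":-0.05,"y":0.6,"z":0,"yaw":0,"fingers":0},
  {"x":-0.05,"y":0.6,"z":0,"yaw":0,"fingers":0},
  {"x":-0.05,"y":0.6,"z":0,"yaw":0,"fingers":0},
  {"x":-0.05,"y":0.6,"z":0,"yaw":0,"fingers":0},
  {"x":-0.05,"y":0.6,"z":0,"yaw":0,"fingers":0},
])

```text
time: 6.7
eef_pos: [0.3088, 1.005, 0.3329]
tcp_rot: [0.112, 0.976, 0.185, 0.025]
contact_force: [0.1, 0.1, 0.1]
opening: 1.0
finger_force: 0.0
```

Emit:
move_arm([
  {"x":-0.05,"y":0.6,"z":0,"yaw":0,"fingers":0},
  {"x":-0.05,"y":0.6,"z":0,"yaw":0,"fingers":0},
  {"x":-0.05,"y":0.6,"z":0,"yaw":0,"fingers":0},
  {"x":-0.05,"y":0.6,"z":0,"yaw":0,"fingers":0},
  {"x":-0.05,"y":0.6,"z":0,"yaw":0,"fingers":0},
])

```text
time: 7.2
eef_pos: [0.3124, 1.0086, 0.3445]
tcp_rot: [0.112, 0.973, 0.201, 0.028]
contact_force: [-0.2, 0.4, 0.4]
opening: 1.0
finger_force: 0.0
```

```bash
python3 - <<'E'
from h import *
T=tool();s=ctrl.get_state();print(s['time'],s['qpos'],T,np.degrees(np.arccos(-T[2,2])),np.arctan2(T[1,2],T[0,2]))
E
```

```text
7.2 [ 1.1601  1.0949  0.2109  0.0623  1.4322 -0.1776] [[-0.9733  0.2064  0.1001  0.3124]
 [ 0.2291  0.8944  0.3842  1.0086]
 [-0.0102  0.3969 -0.9178  0.3445]
 [ 0.      0.      0.      1.    ]] 23.390984344708727 1.3160294531202905
```

Emit:
move_arm([
  {"x":0.03,"y":0.6,"z":0,"yaw":0,"fingers":0},
  {"x":0.03,"y":0.6,"z":0,"yaw":0,"fingers":0},
  {"x":0.03,"y":0.6,"z":0,"yaw":0,"fingers":0},
  {"x":0.03,"y":0.6,"z":0,"yaw":0,"fingers":0},
  {"x":0.03,"y":0.6,"z":0,"yaw":0,"fingers":0},
])

```text
time: 7.7
eef_pos: [0.2906, 1.0181, 0.3607]
tcp_rot: [0.111, 0.969, 0.216, 0.031]
contact_force: [0.2, 1.1, -0.2]
opening: 1.0
finger_force: 0.0
```

Emit:
move_arm([
  {"x":0.03,"y":0.6,"z":0,"yaw":0,"fingers":0},
  {"x":0.03,"y":0.6,"z":0,"yaw":0,"fingers":0},
  {"x":0.03,"y":0.6,"z":0,"yaw":0,"fingers":0},
  {"x":0.03,"y":0.6,"z":0,"yaw":0,"fingers":0},
  {"x":0.03,"y":0.6,"z":0,"yaw":0,"fingers":0},
])

```text
time: 8.2
eef_pos: [0.2735, 1.0242, 0.38]
tcp_rot: [0.111, 0.966, 0.232, 0.033]
contact_force: [0.3, -0.6, -0.1]
opening: 1.001
finger_force: 0.0
```

Emit:
move_arm([
  {"x":0.03,"y":0.6,"z":0,"yaw":0,"fingers":0},
  {"x":0.03,"y":0.6,"z":0,"yaw":0,"fingers":0},
  {"x":0.03,"y":0.6,"z":0,"yaw":0,"fingers":0},
  {"x":0.03,"y":0.6,"z":0,"yaw":0,"fingers":0},
  {"x":0.03,"y":0.6,"z":0,"yaw":0,"fingers":0},
])

```text
time: 8.7
eef_pos: [0.2587, 1.0279, 0.402]
tcp_rot: [0.111, 0.962, 0.247, 0.035]
contact_force: [0.4, 0.6, 0.1]
opening: 0.999
finger_force: 0.0
```

```bash
python3 - <<'E'
from h import *
T=tool();s=ctrl.get_state();print(s['time'],s['qpos'],T,np.degrees(np.arccos(-T[2,2])),np.arctan2(T[1,2],T[0,2]))
E
```

```text
8.7 [ 1.2179  1.0452  0.2108  0.0475  1.383  -0.1206] [[-0.973   0.1956  0.1226  0.2587]
 [ 0.2305  0.8533  0.4678  1.0279]
 [-0.0131  0.4834 -0.8753  0.402 ]
 [ 0.      0.      0.      1.    ]] 28.919547997565743 1.3144858656504583
```

Emit:
move_arm([
  {"x":0.03,"y":0.6,"z":0,"yaw":0,"fingers":0},
  {"x":0.03,"y":0.6,"z":0,"yaw":0,"fingers":0},
  {"x":0.03,"y":0.6,"z":0,"yaw":0,"fingers":0},
])

```text
time: 9.0
eef_pos: [0.2506, 1.0313, 0.4194]
tcp_rot: [0.11, 0.958, 0.263, 0.037]
contact_force: [0.3, 0.2, 0.3]
opening: 0.998
finger_force: 0.0
```

```bash
cat >> h.py <<'E'
ST=[.5388,.2153,1.3145]
def delta(P,yd,T=None):
    "tool-axes shift to world point P and yaw that aims tool y along world dir yd (mod pi)"
    T=tool() if T is None else T
    d=T[:3,:3].T@(np.asarray(P)-T[:3,3]);y=T[:3,:3].T@yd
    a=np.arctan2(-y[0],y[1]);a=(a+np.pi/2)%np.pi-np.pi/2
    return d,a
E
python3 - <<'E'
from h import *
W=stand(*ST);T=tool();s=ctrl.get_state()
print(s['qpos'],T,np.degrees(np.arccos(-T[2,2])),np.arctan2(T[1,2],T[0,2]), np.degrees(np.arccos(-T[:3,2]@W[:3,2])))
P=ap(W,cyl(.086,.95,.16))[0];print(P,delta(P,W[:3,:3]@cyl(1,.95+np.pi/2,0)))
E
```

```text
[ 1.2265  1.0308  0.2108  0.0467  1.3651 -0.1124] [[-0.973   0.1915  0.129   0.2506]
 [ 0.2305  0.8378  0.4949  1.0313]
 [-0.0132  0.5112 -0.8593  0.4194]
 [ 0.      0.      0.      1.    ]] 30.75689479221374 1.315891213989074 0.757967299803689
[0.4618 0.1976 0.2486] (array([-0.3955, -0.7454, -0.2386]), np.float64(0.6479460181823247))
```

Emit:
move_arm([
  {"x":-0.022,"y":-0.042,"z":-0.014,"yaw":0,"fingers":0},
  {"x":-0.044,"y":-0.084,"z":-0.028,"yaw":0,"fingers":0},
  {"x":-0.066,"y":-0.126,"z":-0.042,"yaw":0,"fingers":0},
  {"x":-0.088,"y":-0.168,"z":-0.056,"yaw":0,"fingers":0},
  {"x":-0.11,"y":-0.21,"z":-0.07,"yaw":0,"fingers":0},
])

```text
time: 9.5
eef_pos: [0.2995, 0.8302, 0.3808]
tcp_rot: [0.11, 0.958, 0.263, 0.037]
contact_force: [1.5, 1.2, 0.6]
opening: 0.999
finger_force: 0.0
```

Emit:
move_arm([
  {"x":-0.022,"y":-0.042,"z":-0.014,"yaw":0,"fingers":0},
  {"x":-0.044,"y":-0.084,"z":-0.028,"yaw":0,"fingers":0},
  {"x":-0.066,"y":-0.126,"z":-0.042,"yaw":0,"fingers":0},
  {"x":-0.088,"y":-0.168,"z":-0.056,"yaw":0,"fingers":0},
  {"x":-0.11,"y":-0.21,"z":-0.07,"yaw":0,"fingers":0},
])

```text
time: 10.0
eef_pos: [0.3575, 0.5946, 0.3353]
tcp_rot: [0.11, 0.958, 0.263, 0.038]
contact_force: [0.7, 1.0, 0.5]
opening: 0.999
finger_force: 0.0
```

Emit:
move_arm([
  {"x":-0.022,"y":-0.042,"z":-0.014,"yaw":0,"fingers":0},
  {"x":-0.044,"y":-0.084,"z":-0.028,"yaw":0,"fingers":0},
  {"x":-0.066,"y":-0.126,"z":-0.042,"yaw":0,"fingers":0},
  {"x":-0.088,"y":-0.168,"z":-0.056,"yaw":0,"fingers":0},
  {"x":-0.11,"y":-0.21,"z":-0.07,"yaw":0,"fingers":0},
])

```text
time: 10.5
eef_pos: [0.4152, 0.3589, 0.2898]
tcp_rot: [0.11, 0.958, 0.263, 0.038]
contact_force: [1.0, -0.4, -0.6]
opening: 0.997
finger_force: 0.0
```

```bash
python3 - <<'E'
from h import *
W=stand(*ST);T=tool();s=ctrl.get_state()
print(s['time'],s['qpos'],T[:3,3], np.degrees(np.arccos(-T[:3,2]@W[:3,2])))
P=ap(W,cyl(.086,.95,.16))[0];print(P,delta(P,W[:3,:3]@cyl(1,.95+np.pi/2,0)))
E
```

```text
10.5 [ 0.3251 -0.2524  2.08    0.5126  1.0578 -1.2155] [0.4152 0.3589 0.2898] 0.7919454655101535
[0.4618 0.1976 0.2486] (array([-0.0818, -0.1474, -0.0384]), np.float64(0.6493514278962778))
```

Emit:
move_arm([
  {"x":-0.02,"y":-0.037,"z":-0.01,"yaw":0.13,"fingers":0},
  {"x":-0.041,"y":-0.074,"z":-0.02,"yaw":0.26,"fingers":0},
  {"x":-0.062,"y":-0.11,"z":-0.03,"yaw":0.39,"fingers":0},
  {"x":-0.082,"y":-0.147,"z":-0.038,"yaw":0.52,"fingers":0},
  {"x":-0.082,"y":-0.147,"z":-0.038,"yaw":0.65,"fingers":0},
])

```text
time: 11.0
eef_pos: [0.4631, 0.1956, 0.2467]
tcp_rot: [0.416, 0.87, 0.26, -0.049]
contact_force: [0.7, 0.1, 0.5]
opening: 1.003
finger_force: 0.0
```

```bash
python3 - <<'E'
from h import *
import cv2
W=stand(*ST);T=tool();s=ctrl.get_state()
I=cv2.cvtColor(ctrl.read_camera("wrist"),cv2.COLOR_RGB2BGR);cv2.imwrite("pics/w1.png",I);np.save("w1.npy",T)
print(s['time'],s['qpos'],T[:3,3], np.degrees(np.arccos(-T[:3,2]@W[:3,2])))
P=ap(W,cyl(.086,.95,.16))[0];print(P,delta(P,W[:3,:3]@cyl(1,.95+np.pi/2,0)))
for nm,p in dict(bead_in=cyl(.064,.95,.066),bead_out=cyl(.108,.95,.066),stem=(0,0,.104),ptr=cyl(.077,-.07,.036),tongue=cyl(.071,1.61,.036)).items():print(nm,proj('wrist',ap(W,p),T))
cv2.imwrite("pics/w1b.png",cv2.resize(I,None,fx=1.42,fy=1.42,interpolation=cv2.INTER_CUBIC))
E
```

```text
11.0 [-0.0654 -0.2484  2.1557  0.5699  1.1838 -0.9518] [0.4631 0.1956 0.2467] 0.6313973974934843
[0.4618 0.1976 0.2486] (array([ 0.0012, -0.0001, -0.0009]), np.float64(-0.01538277881784822))
bead_in [[272.0505 243.2603]]
bead_out [[271.2063 187.2853]]
stem [[273.6418 339.8685]]
ptr [[344.9537 254.5723]]
tongue [[222.3331 240.2662]]
```

View pics/w1b.png

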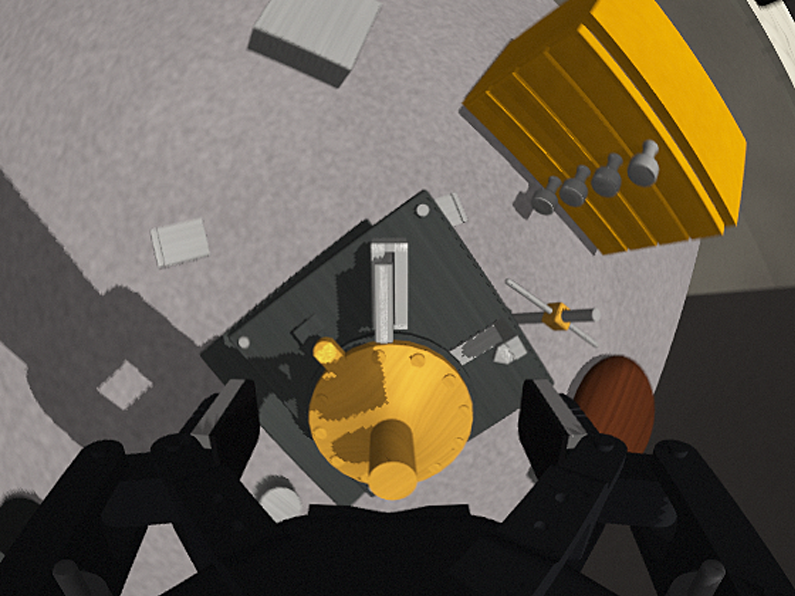

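```bash
python3 - <<'E'
import cv2,numpy as np
g=cv2.cvtColor(cv2.imread("pics/w1.png"),cv2.COLOR_BGR2GRAY)
for r in (184,188,192,200,210,220,230,236,240,244):print(r,g[r,258:292])
print(g[160:250,269])
E
```

```text
184 [ 30  33  39  57  94  91  88  87  82  82  75  76  78  77  73  82  82  81
  50  49 180 175 173 171 168 171 173 177 188  88  59  62  62  64]
188 [ 34  34  30  56  92  98 159 163 166 191 211 196 197 172 177 167 163 168
 102  42 180 177 173 170 171 174 171 174 184  92  61  62  63  61]
192 [ 32  32  31  54  90  97 157 165 163 177 203 189 182 176 180 165 163 166
 104  40 180 176 171 168 172 170 174 174 186  90  61  62  67  66]
200 [ 34  34  27  48  85  93 149 160 166 185 209 193 185 197 191 161 163 163
 108  32 179 175 172 170 170 172 170 176 186  88  61  68  64  66]
210 [ 33  34  30  45  77  97 140 162 170 185 185 198 190 180 195 148 165 165
 123  29 170 176 173 171 169 170 171 175 185  86  59  63  65  60]
220 [ 33  34  30  38  68  94 130 167 165 169 192 201 193 178 197 158 163 164
 130  31 158 175 172 170 173 171 171 173 186  76  59  67  65  64]
230 [ 67  52  29  33  58  97 119 172 166 168 182 192 214 188 196 160 166 164
 126 147 193 201 196 182 199 198 213 205 212  79  59  64  66  69]
236 [ 25  23  26  28  31  55 106 174 163 167 197 197 212 211 214 158 162 168
 149  51  59  62  63  65  67  67  66  67  69  63  64  67  50  32]
240 [ 62  65  64  66  66  70  97 169 178 176 191 185 189 197 179 169 173 176
 133  71  81  81  79  80  82  84  85  84  80  80  77  67  62  59]
244 [ 67  72  86  88  95 137 183 182 184 186 186 184 185 184 186 187 189 187
 191 192 196 196 192 191 192 196 192 191 188 185 186 182 165 119]
[ 63  64  65  63  64  64  60  75  80  81  70 144 203 194 199 207 195 187
 179 179 173 118  77  74  76  86 133 180 196 200 206 192 189 190 195 191
 183 190 198 195 193 192 201 200 201 200 201 209 200 202 198 189 181 205
 192 195 201 180 184 195 201 190 200 204 190 189 193 178 206 194 192 201
 195 191 205 193 197 205 181 191 185 149  82 162 184 181 181 128 153 175]
```

Emit:
move_arm([
  {"x":0.0025,"y":-0.0013,"z":0.03,"yaw":-0.01,"fingers":0.5},
  {"x":0.0025,"y":-0.0013,"z":0.06,"yaw":-0.01,"fingers":0.5},
  {"x":0.0025,"y":-0.0013,"z":0.085,"yaw":-0.01,"fingers":0.5},
  {"x":0.0025,"y":-0.0013,"z":0.105,"yaw":-0.01,"fingers":0.5},
  {"x":0.0025,"y":-0.0013,"z":0.118,"yaw":-0.01,"fingers":0.5},
], force=60)

```text
time: 11.55
eef_pos: [0.4739, 0.2602, 0.1458]
tcp_rot: [0.404, 0.875, 0.26, -0.048]
contact_force: [0.2, 0.5, 0.5]
opening: 0.503
finger_force: 0.0
```

```bash
python3 - <<'E'
from h import *
import cv2
W=stand(*ST);T=tool()
I=cv2.cvtColor(ctrl.read_camera("wrist"),cv2.COLOR_RGB2BGR)
cv2.imwrite("pics/w2.png",cv2.resize(I[130:420,100:450],None,fx=2,fy=2,interpolation=cv2.INTER_CUBIC))
P=ap(W,cyl(.086,.95,.041))[0];print(P,T[:3,3],delta(P,W[:3,:3]@cyl(1,.95+np.pi/2,0)))
for nm,p in dict(bead_in=cyl(.064,.95,.064),bead_out=cyl(.108,.95,.064)).items():print(nm,proj('wrist',ap(W,p),T))
E
```

```text
[0.4769 0.2551 0.1455] [0.4739 0.2602 0.1458] (array([-0.0057,  0.0004, -0.0031]), np.float64(0.009485256825538357))
bead_in [[269.248  349.6276]]
bead_out [[269.869  262.9011]]
```

View pics/w2.png

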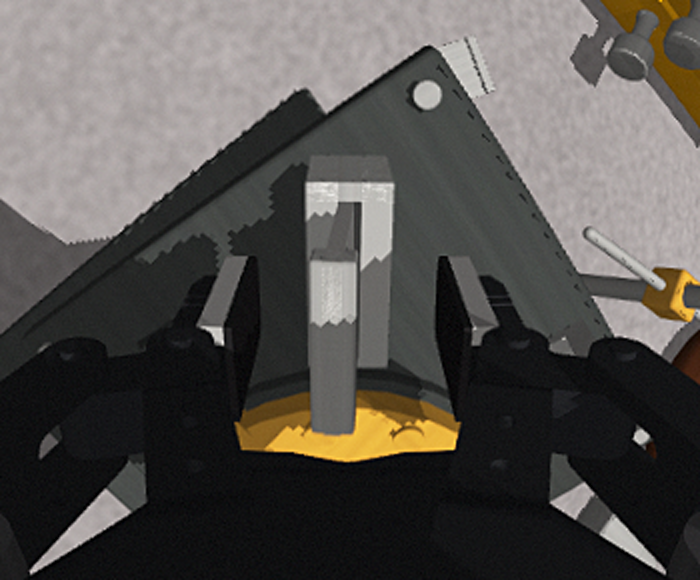

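Emit:
move_arm([
  {"x":-0.003,"y":-0.0025,"z":-0.004,"yaw":0,"fingers":0.5},
  {"x":-0.003,"y":-0.0025,"z":-0.004,"yaw":0,"fingers":1},
  {"x":-0.003,"y":-0.0025,"z":-0.004,"yaw":0,"fingers":1},
  {"x":-0.003,"y":-0.0025,"z":-0.004,"yaw":0,"fingers":1},
  {"x":-0.003,"y":-0.0025,"z":-0.004,"yaw":0,"fingers":1},
], force=60)

```text
time: 12.1
eef_pos: [0.4753, 0.2534, 0.1497]
tcp_rot: [0.406, 0.875, 0.261, -0.046]
contact_force: [-0.8, -3.6, 5.9]
opening: 0.097
finger_force: 59.0
```

Emit:
move_arm([
  {"x":0,"y":0,"z":0,"yaw":0,"fingers":1},
  {"x":0,"y":0,"z":0,"yaw":0,"fingers":1},
  {"x":0,"y":0,"z":0,"yaw":0,"fingers":1},
], force=60)

```text
time: 12.4
eef_pos: [0.4754, 0.2534, 0.1498]
tcp_rot: [0.406, 0.875, 0.261, -0.046]
contact_force: [-2.1, -3.6, 6.0]
opening: 0.097
finger_force: 59.1
```

Emit:
move_arm([
  {"x":0,"y":0,"z":-0.008,"yaw":0,"fingers":1},
  {"x":0,"y":0,"z":-0.016,"yaw":0,"fingers":1},
  {"x":0,"y":0,"z":-0.024,"yaw":0,"fingers":1},
  {"x":0,"y":0,"z":-0.034,"yaw":0,"fingers":1},
  {"x":0,"y":0,"z":-0.05,"yaw":0,"fingers":1},
])

```text
time: 12.9
eef_pos: [0.4667, 0.2285, 0.1907]
tcp_rot: [0.406, 0.875, 0.26, -0.048]
contact_force: [0.2, -0.4, -1.1]
opening: 0.099
finger_force: 58.7
```

Emit:
move_arm([
  {"x":0,"y":0,"z":-0.02,"yaw":0,"fingers":1},
  {"x":0,"y":0,"z":-0.05,"yaw":0,"fingers":1},
  {"x":0,"y":0,"z":-0.08,"yaw":0,"fingers":1},
  {"x":0,"y":0,"z":-0.08,"yaw":0,"fingers":1},
])

```text
time: 13.3
eef_pos: [0.4592, 0.188, 0.2644]
tcp_rot: [0.406, 0.875, 0.262, -0.043]
contact_force: [0.2, 1.1, 0.6]
opening: 0.096
finger_force: 58.8
```

```bash
python3 - <<'E'
from h import *
import cv2
T=tool();s=ctrl.get_state();print(s['qpos'],T)
I=cv2.cvtColor(ctrl.read_camera("wrist"),cv2.COLOR_RGB2BGR)
a=cv2.resize(I[130:420,100:450],None,fx=1.14,fy=1.14)
t=cv2.cvtColor(ctrl.read_camera("top"),cv2.COLOR_RGB2BGR);cv2.imwrite("pics/top2.png",t)
b=cv2.convertScaleAbs(cv2.resize(t[150:255,310:400],None,fx=4.4,fy=4.4,interpolation=cv2.INTER_CUBIC),alpha=1.6,beta=20)
o=np.zeros((470,800,3),np.uint8);o[:a.shape[0],:a.shape[1]]=a;o[:b.shape[0],400:400+b.shape[1]]=b
cv2.imwrite("pics/c3.png",o)
E
```

```text
[-0.085  -0.2821  2.1498  0.5648  1.2224 -0.9705] [[-0.6669  0.7325  0.1366  0.4592]
 [ 0.687   0.5336  0.4932  0.188 ]
 [ 0.2884  0.4228 -0.8591  0.2644]
 [ 0.      0.      0.      1.    ]]
```

View pics/c3.png

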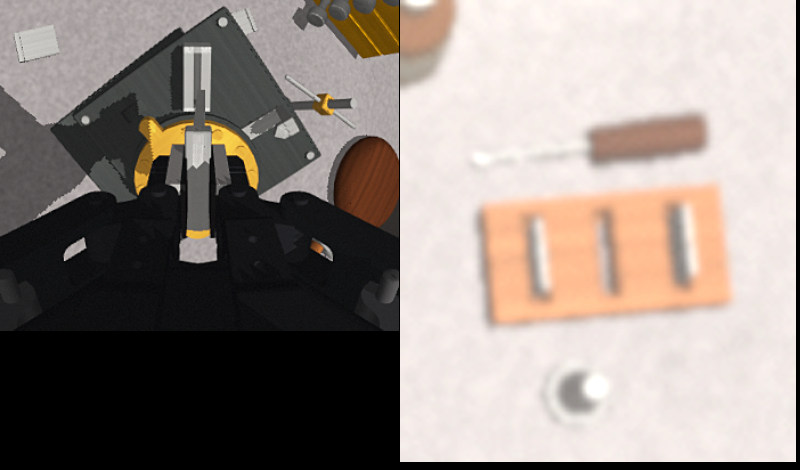

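```bash
cat >> h.py <<'E'
def route(wps,yaws,T=None,step=.048):
    "per call: total tool-axes shift for 5 rows, toward waypoints; yaws per call"
    T=tool() if T is None else T.copy();wps=[np.array(w,float) for w in wps];k=0
    while wps:
        d=wps[0]-T[:3,3];L=np.linalg.norm(d);q=min(L,5*step);d=d/L*q
        y=yaws[k] if k<len(yaws) else 0
        print(k,'shift',(T[:3,:3].T@d).round(3),'yaw',y,'len',round(q,3),'to',(T[:3,3]+d).round(3))
        T[:3,3]+=d;T[:3,:3]=T[:3,:3]@R.from_euler('z',y).as_matrix();k+=1
        if q==L:wps.pop(0)
E
python3 - <<'E'
from h import *
T=tool();Y=np.array([0,-1,0]);print(delta(T[:3,3],Y),np.arctan2(T[1,1],T[0,1]))
route([(.5,-.05,.42),(.35,-.5,.42),(-.18,-.72,.42)],[.7,.7,.7,.1])
tp=lambda u,v:np.array([310+(u-400)/4.4-.5,150+v/4.4-.5])
c=[onplane('top',tp(*p),(0,0,.034))for p in((482,207),(720,185),(732,302),(490,323))];print(np.array(c),np.mean(c,0))
for p in ((608,252),(600,210),(616,294)):print(onplane('top',tp(*p),(0,0,.034)))
E
```

```text
(array([0., 0., 0.]), np.float64(-0.9091131393767689)) 0.6287589855358712
0 shift [-0.12  -0.024 -0.206] yaw 0.7 len 0.24 to [ 0.493 -0.008  0.392]
1 shift [-0.023  0.012 -0.044] yaw 0.7 len 0.051 to [ 0.5  -0.05  0.42]
2 shift [-0.193  0.074 -0.122] yaw 0.7 len 0.24 to [ 0.424 -0.278  0.42 ]
3 shift [-0.097  0.177 -0.119] yaw 0.1 len 0.234 to [ 0.35 -0.5   0.42]
4 shift [-0.221  0.057 -0.074] yaw 0 len 0.24 to [ 0.128 -0.592  0.42 ]
5 shift [-0.221  0.057 -0.074] yaw 0 len 0.24 to [-0.093 -0.684  0.42 ]
6 shift [-0.086  0.022 -0.029] yaw 0 len 0.094 to [-0.18 -0.72  0.42]
[[ 0.5963 -0.108   0.034 ]
 [ 0.6083 -0.2592  0.034 ]
 [ 0.5336 -0.264   0.034 ]
 [ 0.5223 -0.1112  0.034 ]] [ 0.5651 -0.1856  0.034 ]
[ 0.5664 -0.1869  0.034 ]
[ 0.5933 -0.1827  0.034 ]
[ 0.5397 -0.1911  0.034 ]
```

Emit:
move_arm([
  {"x":-0.024,"y":-0.005,"z":-0.041,"yaw":0.14,"fingers":1},
  {"x":-0.048,"y":-0.01,"z":-0.082,"yaw":0.28,"fingers":1},
  {"x":-0.072,"y":-0.014,"z":-0.124,"yaw":0.42,"fingers":1},
  {"x":-0.096,"y":-0.019,"z":-0.165,"yaw":0.56,"fingers":1},
  {"x":-0.12,"y":-0.024,"z":-0.206,"yaw":0.7,"fingers":1},
])

```text
time: 13.9
eef_pos: [0.4928, -0.0085, 0.3906]
tcp_rot: [0.683, 0.68, 0.228, -0.136]
contact_force: [0.8, -0.5, -0.5]
opening: 0.099
finger_force: 58.8
```

```bash
python3 - <<'E'
from h import *
T=tool();print(T[:3,3],np.arctan2(T[1,1],T[0,1]),ctrl.get_state()['qpos'])
route([(.35,-.5,.42),(-.18,-.72,.42)],[.7,.7,.1])
E
```

```text
[ 0.4928 -0.0085  0.3906] -0.03758546729071282 [-0.4905 -0.2269  1.8791  0.5203  1.6231 -0.4939]
0 shift [-0.191 -0.056 -0.134] yaw 0.7 len 0.24 to [ 0.426 -0.239  0.404]
1 shift [-0.182  0.08  -0.134] yaw 0.7 len 0.24 to [ 0.359 -0.469  0.418]
2 shift [-0.012  0.024 -0.018] yaw 0.1 len 0.033 to [ 0.35 -0.5   0.42]
3 shift [-0.221  0.058 -0.073] yaw 0 len 0.24 to [ 0.128 -0.592  0.42 ]
4 shift [-0.221  0.058 -0.073] yaw 0 len 0.24 to [-0.093 -0.684  0.42 ]
5 shift [-0.086  0.023 -0.029] yaw 0 len 0.094 to [-0.18 -0.72  0.42]
```

Emit:
move_arm([
  {"x":-0.038,"y":-0.011,"z":-0.027,"yaw":0.14,"fingers":1},
  {"x":-0.076,"y":-0.022,"z":-0.054,"yaw":0.28,"fingers":1},
  {"x":-0.115,"y":-0.034,"z":-0.08,"yaw":0.42,"fingers":1},
  {"x":-0.153,"y":-0.045,"z":-0.107,"yaw":0.56,"fingers":1},
  {"x":-0.191,"y":-0.056,"z":-0.134,"yaw":0.7,"fingers":1},
])

```text
time: 14.4
eef_pos: [0.4265, -0.239, 0.4032]
tcp_rot: [0.875, 0.405, 0.168, -0.206]
contact_force: [1.8, 0.0, -0.1]
opening: 0.099
finger_force: 58.8
```

Emit:
move_arm([
  {"x":-0.036,"y":0.016,"z":-0.027,"yaw":0.14,"fingers":1},
  {"x":-0.073,"y":0.032,"z":-0.054,"yaw":0.28,"fingers":1},
  {"x":-0.109,"y":0.048,"z":-0.08,"yaw":0.42,"fingers":1},
  {"x":-0.146,"y":0.064,"z":-0.107,"yaw":0.56,"fingers":1},
  {"x":-0.182,"y":0.08,"z":-0.134,"yaw":0.7,"fingers":1},
])

```text
time: 14.9
eef_pos: [0.3609, -0.4693, 0.4163]
tcp_rot: [0.96, 0.08, 0.087, -0.252]
contact_force: [0.5, -1.0, -0.5]
opening: 0.095
finger_force: 58.8
```

Emit:
move_arm([
  {"x":-0.044,"y":0.012,"z":-0.015,"yaw":0.1,"fingers":1},
  {"x":-0.088,"y":0.024,"z":-0.03,"yaw":0.1,"fingers":1},
  {"x":-0.132,"y":0.036,"z":-0.044,"yaw":0.1,"fingers":1},
  {"x":-0.176,"y":0.046,"z":-0.058,"yaw":0.1,"fingers":1},
  {"x":-0.22,"y":0.058,"z":-0.073,"yaw":0.1,"fingers":1},
])

```text
time: 15.4
eef_pos: [0.1491, -0.5797, 0.4054]
tcp_rot: [0.963, 0.035, 0.076, -0.256]
contact_force: [0.8, -0.9, -1.1]
opening: 0.098
finger_force: 58.8
```

```bash
python3 - <<'E'
from h import *
T=tool();print(T,np.arctan2(T[1,1],T[0,1]),ctrl.get_state()['qpos'])
route([(-.18,-.72,.42)],[])
print('outdir in tool',T[:3,:3].T@[-.267,-.964,0])
E
```

```text
[[ 0.9859  0.1068  0.1285  0.1491]
 [ 0.029  -0.8667  0.4979 -0.5797]
 [ 0.1646 -0.4872 -0.8577  0.4054]
 [ 0.      0.      0.      1.    ]] -1.4481469512641552 [-1.5478  0.3099  1.3001  0.1583  2.0498 -0.0144]
0 shift [-0.219  0.053 -0.084] yaw 0 len 0.24 to [-0.071 -0.674  0.415]
1 shift [-0.108  0.026 -0.041] yaw 0 len 0.118 to [-0.18 -0.72  0.42]
outdir in tool [-0.2912  0.807  -0.5143]
```

Emit:
move_arm([
  {"x":-0.044,"y":0.011,"z":-0.017,"yaw":0,"fingers":1},
  {"x":-0.088,"y":0.021,"z":-0.034,"yaw":0,"fingers":1},
  {"x":-0.131,"y":0.032,"z":-0.05,"yaw":0,"fingers":1},
  {"x":-0.175,"y":0.042,"z":-0.067,"yaw":0,"fingers":1},
  {"x":-0.219,"y":0.053,"z":-0.084,"yaw":0,"fingers":1},
])

```text
time: 15.9
eef_pos: [-0.072, -0.6738, 0.4159]
tcp_rot: [0.963, 0.035, 0.077, -0.256]
contact_force: [-0.1, -1.1, -1.3]
opening: 0.1
finger_force: 58.8
```

Emit:
move_arm([
  {"x":-0.06,"y":0.035,"z":-0.03,"yaw":0,"fingers":1},
  {"x":-0.12,"y":0.07,"z":-0.06,"yaw":0,"fingers":1},
  {"x":-0.15,"y":0.11,"z":-0.085,"yaw":0,"fingers":1},
  {"x":-0.18,"y":0.5,"z":-0.31,"yaw":0,"fingers":1},
  {"x":-0.18,"y":0.5,"z":-0.31,"yaw":0,"fingers":1},
])

```text
time: 16.4
eef_pos: [-0.1742, -0.8042, 0.3752]
tcp_rot: [0.963, 0.035, 0.078, -0.255]
contact_force: [-0.3, -0.7, -5.0]
opening: 0.1
finger_force: 59.7
```

Emit:
move_arm([
  {"x":-0.18,"y":0.5,"z":-0.31,"yaw":0,"fingers":1},
  {"x":-0.18,"y":0.5,"z":-0.31,"yaw":0,"fingers":1},
  {"x":-0.18,"y":0.5,"z":-0.31,"yaw":0,"fingers":1},
  {"x":-0.18,"y":0.5,"z":-0.31,"yaw":0,"fingers":1},
  {"x":-0.18,"y":0.5,"z":-0.31,"yaw":0,"fingers":1},
])

```text
time: 16.9
eef_pos: [-0.1883, -0.8257, 0.3292]
tcp_rot: [0.969, 0.035, 0.071, -0.234]
contact_force: [0.3, 0.4, -0.6]
opening: 0.098
finger_force: 59.7
```

```bash
cat > st.py <<'E'
from h import *
T=tool();s=ctrl.get_state();print(s['time'],s['qpos'],T,'yhead',np.arctan2(T[1,1],T[0,1]),'tilt',np.degrees(np.arccos(-T[2,2])),np.arctan2(T[1,2],T[0,2]),'az',np.arctan2(T[1,3],T[0,3]),'outdir',T[:3,:3].T@[-.25,-.968,0])
E
python3 st.py
```

```text
16.9 [-1.9039  1.1204  0.2114 -0.0477  2.3028 -0.4282] [[ 0.9874  0.1011  0.1213 -0.1883]
 [ 0.0345 -0.8877  0.4591 -0.8257]
 [ 0.1541 -0.4491 -0.8801  0.3292]
 [ 0.      0.      0.      1.    ]] yhead -1.4573743467001286 tilt 28.34967098262792 1.31240877908688 az -1.7949814016098962 outdir [-0.2803  0.834  -0.4747]
```

Emit:
move_arm([
  {"x":-0.2,"y":0.45,"z":-0.45,"yaw":0,"fingers":1},
  {"x":-0.2,"y":0.45,"z":-0.45,"yaw":0,"fingers":1},
  {"x":-0.2,"y":0.45,"z":-0.45,"yaw":0,"fingers":1},
  {"x":-0.2,"y":0.45,"z":-0.45,"yaw":0,"fingers":1},
  {"x":-0.2,"y":0.45,"z":-0.45,"yaw":0,"fingers":1},
])

```text
time: 17.4
eef_pos: [-0.2078, -0.829, 0.3174]
tcp_rot: [0.972, 0.035, 0.068, -0.224]
contact_force: [0.2, 0.8, -1.1]
opening: 0.097
finger_force: 59.7
```

Emit:
move_arm([
  {"x":-0.15,"y":0.45,"z":-0.5,"yaw":0,"fingers":1},
  {"x":-0.15,"y":0.45,"z":-0.5,"yaw":0,"fingers":1},
  {"x":-0.15,"y":0.45,"z":-0.5,"yaw":0,"fingers":1},
  {"x":-0.15,"y":0.45,"z":-0.5,"yaw":0,"fingers":1},
  {"x":-0.15,"y":0.45,"z":-0.5,"yaw":0,"fingers":1},
])

```text
time: 17.9
eef_pos: [-0.2087, -0.8312, 0.3239]
tcp_rot: [0.974, 0.035, 0.065, -0.213]
contact_force: [0.1, 0.7, -0.7]
opening: 0.1
finger_force: 59.7
```

Emit:
move_arm([
  {"x":-0.15,"y":0.45,"z":-0.45,"yaw":0,"fingers":1},
  {"x":-0.15,"y":0.45,"z":-0.45,"yaw":0,"fingers":1},
  {"x":-0.15,"y":0.45,"z":-0.45,"yaw":0,"fingers":1},
  {"x":-0.15,"y":0.45,"z":-0.45,"yaw":0,"fingers":1},
  {"x":-0.15,"y":0.45,"z":-0.45,"yaw":0,"fingers":1},
])

```text
time: 18.4
eef_pos: [-0.2109, -0.8355, 0.3229]
tcp_rot: [0.977, 0.035, 0.062, -0.202]
contact_force: [1.0, -0.5, -1.1]
opening: 0.098
finger_force: 59.7
```

```bash
python3 st.py
```

```text
18.4 [-1.9244  1.1193  0.2112 -0.0483  2.2356 -0.4468] [[ 0.9898  0.0935  0.107  -0.2109]
 [ 0.0433 -0.9156  0.3997 -0.8355]
 [ 0.1354 -0.391  -0.9104  0.3229]
 [ 0.      0.      0.      1.    ]] yhead -1.4690256072931422 tilt 24.442820333180478 1.3091505715140876 az -1.8180647341503928 outdir [-0.2894  0.8629 -0.4137]
```

Emit:
move_arm([
  {"x":-0.28,"y":0.86,"z":-0.35,"yaw":0,"fingers":1},
  {"x":-0.28,"y":0.86,"z":-0.35,"yaw":0,"fingers":1},
  {"x":-0.28,"y":0.86,"z":-0.35,"yaw":0,"fingers":1},
  {"x":-0.28,"y":0.86,"z":-0.35,"yaw":0,"fingers":1},
  {"x":-0.28,"y":0.86,"z":-0.35,"yaw":0,"fingers":1},
])

```text
time: 18.9
eef_pos: [-0.2161, -0.8598, 0.2512]
tcp_rot: [0.979, 0.035, 0.059, -0.191]
contact_force: [-0.3, -0.1, -1.1]
opening: 0.098
finger_force: 59.7
```

Emit:
move_arm([
  {"x":-0.28,"y":0.86,"z":-0.1,"yaw":0,"fingers":1},
  {"x":-0.28,"y":0.86,"z":-0.1,"yaw":0,"fingers":1},
  {"x":-0.28,"y":0.86,"z":-0.1,"yaw":0,"fingers":1},
  {"x":-0.28,"y":0.86,"z":-0.1,"yaw":0,"fingers":1},
  {"x":-0.28,"y":0.86,"z":-0.1,"yaw":0,"fingers":1},
])

```text
time: 19.4
eef_pos: [-0.2212, -0.8845, 0.1495]
tcp_rot: [0.982, 0.035, 0.055, -0.179]
contact_force: [-0.4, -0.6, -1.5]
opening: 0.097
finger_force: 59.7
```

```bash
python3 st.py
```

```text
19.4 [-1.9183  1.2909  0.2114 -0.0339  2.0145 -0.4279] [[ 0.9914  0.0888  0.0961 -0.2212]
 [ 0.0492 -0.9336  0.355  -0.8845]
 [ 0.1212 -0.3473 -0.9299  0.1495]
 [ 0.      0.      0.      1.    ]] yhead -1.475947277065353 tilt 21.57974845160991 1.3065747034208632 az -1.8158622908328774 outdir [-0.2955  0.8815 -0.3677]
```

Emit:
move_arm([
  {"x":-0.2,"y":0.55,"z":-0.5,"yaw":0,"fingers":1},
  {"x":-0.2,"y":0.55,"z":-0.5,"yaw":0,"fingers":1},
  {"x":-0.2,"y":0.55,"z":-0.5,"yaw":0,"fingers":1},
  {"x":-0.2,"y":0.55,"z":-0.5,"yaw":0,"fingers":1},
  {"x":-0.2,"y":0.55,"z":-0.5,"yaw":0,"fingers":1},
])

```text
time: 19.9
eef_pos: [-0.2265, -0.8837, 0.1905]
tcp_rot: [0.985, 0.035, 0.051, -0.164]
contact_force: [0.2, 0.1, -0.9]
opening: 0.096
finger_force: 59.7
```

Emit:
move_arm([
  {"x":-0.2,"y":0.55,"z":-0.4,"yaw":0,"fingers":1},
  {"x":-0.2,"y":0.55,"z":-0.4,"yaw":0,"fingers":1},
  {"x":-0.2,"y":0.55,"z":-0.4,"yaw":0,"fingers":1},
  {"x":-0.2,"y":0.55,"z":-0.4,"yaw":0,"fingers":1},
  {"x":-0.2,"y":0.55,"z":-0.4,"yaw":0,"fingers":1},
])

```text
time: 20.4
eef_pos: [-0.2315, -0.8861, 0.2003]
tcp_rot: [0.987, 0.035, 0.047, -0.152]
contact_force: [-0.6, 0.9, -0.6]
opening: 0.102
finger_force: 59.7
```

Emit:
move_arm([
  {"x":-0.2,"y":0.6,"z":-0.3,"yaw":0,"fingers":1},
  {"x":-0.2,"y":0.6,"z":-0.3,"yaw":0,"fingers":1},
  {"x":-0.2,"y":0.6,"z":-0.3,"yaw":0,"fingers":1},
  {"x":-0.2,"y":0.6,"z":-0.3,"yaw":0,"fingers":1},
  {"x":-0.2,"y":0.6,"z":-0.3,"yaw":0,"fingers":1},
])

```text
time: 20.9
eef_pos: [-0.2327, -0.895, 0.1857]
tcp_rot: [0.989, 0.035, 0.043, -0.139]
contact_force: [0.3, 0.4, -0.7]
opening: 0.096
finger_force: 59.7
```

Emit:
move_arm([
  {"x":-0.2,"y":0.6,"z":-0.3,"yaw":0,"fingers":1},
  {"x":-0.2,"y":0.6,"z":-0.3,"yaw":0,"fingers":1},
  {"x":-0.2,"y":0.6,"z":-0.3,"yaw":0,"fingers":1},
  {"x":-0.2,"y":0.6,"z":-0.3,"yaw":0,"fingers":1},
  {"x":-0.2,"y":0.6,"z":-0.3,"yaw":0,"fingers":1},
])

```text
time: 21.4
eef_pos: [-0.2342, -0.9027, 0.1805]
tcp_rot: [0.991, 0.035, 0.039, -0.124]
contact_force: [0.3, -0.2, 0.1]
opening: 0.098
finger_force: 59.7
```

```bash
python3 st.py
```

```text
21.4 [-1.927   1.2509  0.211  -0.0242  1.9398 -0.4332] [[ 0.9945  0.0797  0.0685 -0.2342]
 [ 0.0603 -0.9666  0.249  -0.9027]
 [ 0.0861 -0.2434 -0.9661  0.1805]
 [ 0.      0.      0.      1.    ]] yhead -1.4885668959755423 tilt 14.964333847450774 1.3021427185251713 az -1.8246328277233435 outdir [-0.307   0.9158 -0.2581]
```

Emit:
move_arm([
  {"x":-0.2,"y":0.6,"z":-0.28,"yaw":0,"fingers":1},
  {"x":-0.2,"y":0.6,"z":-0.28,"yaw":0,"fingers":1},
  {"x":-0.2,"y":0.6,"z":-0.28,"yaw":0,"fingers":1},
  {"x":-0.2,"y":0.6,"z":-0.28,"yaw":0,"fingers":1},
  {"x":-0.2,"y":0.6,"z":-0.28,"yaw":0,"fingers":1},
])

```text
time: 21.9
eef_pos: [-0.2356, -0.9103, 0.1756]
tcp_rot: [0.993, 0.035, 0.035, -0.11]
contact_force: [-0.1, -0.0, -0.5]
opening: 0.1
finger_force: 59.7
```

Emit:
move_arm([
  {"x":-0.18,"y":0.6,"z":-0.25,"yaw":0,"fingers":1},
  {"x":-0.18,"y":0.6,"z":-0.25,"yaw":0,"fingers":1},
  {"x":-0.18,"y":0.6,"z":-0.25,"yaw":0,"fingers":1},
  {"x":-0.18,"y":0.6,"z":-0.25,"yaw":0,"fingers":1},
  {"x":-0.18,"y":0.6,"z":-0.25,"yaw":0,"fingers":1},
])

```text
time: 22.4
eef_pos: [-0.2317, -0.9195, 0.1703]
tcp_rot: [0.994, 0.035, 0.031, -0.096]
contact_force: [-0.7, 0.5, -1.0]
opening: 0.098
finger_force: 59.7
```

Emit:
move_arm([
  {"x":-0.16,"y":0.6,"z":-0.22,"yaw":0,"fingers":1},
  {"x":-0.16,"y":0.6,"z":-0.22,"yaw":0,"fingers":1},
  {"x":-0.16,"y":0.6,"z":-0.22,"yaw":0,"fingers":1},
  {"x":-0.16,"y":0.6,"z":-0.22,"yaw":0,"fingers":1},
  {"x":-0.16,"y":0.6,"z":-0.22,"yaw":0,"fingers":1},
])

```text
time: 22.9
eef_pos: [-0.2237, -0.9301, 0.1641]
tcp_rot: [0.996, 0.035, 0.027, -0.081]
contact_force: [-0.7, 0.1, -0.9]
opening: 0.101
finger_force: 59.7
```

Emit:
move_arm([
  {"x":-0.16,"y":0.6,"z":-0.2,"yaw":0,"fingers":1},
  {"x":-0.16,"y":0.6,"z":-0.2,"yaw":0,"fingers":1},
  {"x":-0.16,"y":0.6,"z":-0.2,"yaw":0,"fingers":1},
  {"x":-0.16,"y":0.6,"z":-0.2,"yaw":0,"fingers":1},
  {"x":-0.16,"y":0.6,"z":-0.2,"yaw":0,"fingers":1},
])

```text
time: 23.4
eef_pos: [-0.2175, -0.94, 0.1593]
tcp_rot: [0.997, 0.035, 0.023, -0.066]
contact_force: [0.0, -0.3, -2.0]
opening: 0.103
finger_force: 59.7
```

Emit:
move_arm([
  {"x":-0.16,"y":0.6,"z":-0.2,"yaw":0,"fingers":1},
  {"x":-0.16,"y":0.6,"z":-0.2,"yaw":0,"fingers":1},
  {"x":-0.16,"y":0.6,"z":-0.2,"yaw":0,"fingers":1},
  {"x":-0.16,"y":0.6,"z":-0.2,"yaw":0,"fingers":1},
  {"x":-0.16,"y":0.6,"z":-0.2,"yaw":0,"fingers":1},
])

```text
time: 23.9
eef_pos: [-0.2125, -0.9486, 0.1612]
tcp_rot: [0.998, 0.035, 0.019, -0.051]
contact_force: [-0.7, 0.5, -0.9]
opening: 0.094
finger_force: 59.7
```

```bash
python3 st.py
```

```text
23.9 [-1.8949  1.2633  0.211  -0.0012  1.7764 -0.395 ] [[ 0.9968  0.0724  0.0336 -0.2125]
 [ 0.0686 -0.9923  0.1035 -0.9486]
 [ 0.0408 -0.1009 -0.9941  0.1612]
 [ 0.      0.      0.      1.    ]] yhead -1.4979467148262067 tilt 6.246542057895298 1.2572730181562048 az -1.7912087015330929 outdir [-0.3156  0.9424 -0.1086]
```

Emit:
move_arm([
  {"x":-0.05,"y":0.3,"z":-0.1,"yaw":0,"fingers":1},
  {"x":-0.1,"y":0.3,"z":-0.1,"yaw":0,"fingers":1},
  {"x":-0.15,"y":0.4,"z":-0.12,"yaw":0,"fingers":1},
  {"x":-0.25,"y":0.6,"z":-0.15,"yaw":0,"fingers":1},
  {"x":-0.25,"y":0.6,"z":-0.15,"yaw":0,"fingers":1},
])

```text
time: 24.4
eef_pos: [-0.2245, -0.954, 0.1588]
tcp_rot: [0.999, 0.035, 0.014, -0.036]
contact_force: [-0.1, -0.7, -0.9]
opening: 0.098
finger_force: 59.7
```

Emit:
move_arm([
  {"x":-0.26,"y":0.6,"z":-0.12,"yaw":0,"fingers":1},
  {"x":-0.26,"y":0.6,"z":-0.12,"yaw":0,"fingers":1},
  {"x":-0.26,"y":0.6,"z":-0.12,"yaw":0,"fingers":1},
  {"x":-0.26,"y":0.6,"z":-0.12,"yaw":0,"fingers":1},
  {"x":-0.26,"y":0.6,"z":-0.12,"yaw":0,"fingers":1},
])

```text
time: 24.9
eef_pos: [-0.2456, -0.9587, 0.1477]
tcp_rot: [0.999, 0.035, 0.01, -0.021]
contact_force: [1.1, -0.7, -1.2]
opening: 0.091
finger_force: 59.7
```

```bash
python3 st.py
```

```text
24.9 [-1.9244  1.2756  0.2111  0.0027  1.7017 -0.4237] [[ 0.9973  0.0707  0.0187 -0.2456]
 [ 0.0698 -0.9966  0.043  -0.9587]
 [ 0.0217 -0.0415 -0.9989  0.1477]
 [ 0.      0.      0.      1.    ]] yhead -1.499993043066861 tilt 2.6861159268754786 1.1593322106451251 az -1.821579530198928 outdir [-0.3169  0.9471 -0.0463]
```

Emit:
move_arm([
  {"x":-0.3,"y":0.6,"z":-0.12,"yaw":0,"fingers":1},
  {"x":-0.3,"y":0.6,"z":-0.12,"yaw":0,"fingers":1},
  {"x":-0.3,"y":0.6,"z":-0.12,"yaw":0,"fingers":1},
  {"x":-0.3,"y":0.6,"z":-0.12,"yaw":0,"fingers":1},
  {"x":-0.3,"y":0.6,"z":-0.12,"yaw":0,"fingers":1},
])

```text
time: 25.4
eef_pos: [-0.2737, -0.9598, 0.1442]
tcp_rot: [0.999, 0.035, 0.005, -0.006]
contact_force: [-0.2, 0.1, -1.0]
opening: 0.1
finger_force: 59.7
```

Emit:
move_arm([
  {"x":-0.3,"y":0.6,"z":-0.12,"yaw":0,"fingers":1},
  {"x":-0.3,"y":0.6,"z":-0.12,"yaw":0,"fingers":1},
])

```text
time: 25.6
eef_pos: [-0.2855, -0.9646, 0.1463]
tcp_rot: [0.999, 0.035, -0.0, 0.01]
contact_force: [-0.2, 0.1, -1.3]
opening: 0.096
finger_force: 59.7
```

```bash
python3 st.py; python3 - <<'E'
from h import *
T=tool();p=np.array([.5655,-.186]);psi=.08
print(delta(T[:3,3],[-np.sin(psi),np.cos(psi),0]))
route([(.15,-.8,.3),(.5655,-.3,.3),(.5655,-.186,.2)],[])
E
```

```text
25.6 [-1.961   1.2769  0.2109  0.0079  1.6361 -0.4599] [[ 0.9975  0.0702  0.0005 -0.2855]
 [ 0.0702 -0.9973 -0.0194 -0.9646]
 [-0.0008  0.0194 -0.9998  0.1463]
 [ 0.      0.      0.      1.    ]] yhead -1.500533169864018 tilt 1.1123633736630338 -1.5429503231192685 az -1.8585527823351085 outdir [-0.3173  0.9479  0.0186]
(array([0., 0., 0.]), np.float64(-0.009754639792626918))
0 shift [ 0.218 -0.064 -0.077] yaw 0 len 0.24 to [-0.072 -0.884  0.222]
1 shift [ 0.218 -0.064 -0.077] yaw 0 len 0.24 to [ 0.141 -0.803  0.297]
2 shift [ 0.009 -0.003 -0.003] yaw 0 len 0.01 to [ 0.15 -0.8   0.3 ]
3 shift [ 0.166 -0.173 -0.003] yaw 0 len 0.24 to [ 0.303 -0.615  0.3  ]
4 shift [ 0.166 -0.173 -0.003] yaw 0 len 0.24 to [ 0.457 -0.431  0.3  ]
5 shift [ 0.118 -0.123 -0.002] yaw 0 len 0.17 to [ 0.566 -0.3    0.3  ]
6 shift [ 0.008 -0.116  0.098] yaw 0 len 0.152 to [ 0.566 -0.186  0.2  ]
```

Emit:
move_arm([
  {"x":0.045,"y":-0.013,"z":-0.016,"yaw":0,"fingers":1},
  {"x":0.09,"y":-0.026,"z":-0.032,"yaw":0,"fingers":1},
  {"x":0.135,"y":-0.039,"z":-0.048,"yaw":0,"fingers":1},
  {"x":0.18,"y":-0.053,"z":-0.064,"yaw":0,"fingers":1},
  {"x":0.224,"y":-0.066,"z":-0.08,"yaw":0,"fingers":1},
])

```text
time: 26.1
eef_pos: [-0.0701, -0.8825, 0.2246]
tcp_rot: [0.999, 0.035, 0.0, 0.01]
contact_force: [0.6, -0.3, -1.0]
opening: 0.096
finger_force: 59.7
```

Emit:
move_arm([
  {"x":0.045,"y":-0.013,"z":-0.016,"yaw":0,"fingers":1},
  {"x":0.09,"y":-0.026,"z":-0.032,"yaw":0,"fingers":1},
  {"x":0.135,"y":-0.039,"z":-0.048,"yaw":0,"fingers":1},
  {"x":0.18,"y":-0.053,"z":-0.064,"yaw":0,"fingers":1},
  {"x":0.224,"y":-0.066,"z":-0.08,"yaw":0,"fingers":1},
])

```text
time: 26.6
eef_pos: [0.1488, -0.7995, 0.3032]
tcp_rot: [0.999, 0.035, 0.0, 0.01]
contact_force: [-0.6, 0.1, -1.1]
opening: 0.1
finger_force: 59.7
```

Emit:
move_arm([
  {"x":0.033,"y":-0.035,"z":0,"yaw":0,"fingers":1},
  {"x":0.066,"y":-0.07,"z":0,"yaw":0,"fingers":1},
  {"x":0.1,"y":-0.104,"z":0,"yaw":0,"fingers":1},
  {"x":0.133,"y":-0.138,"z":0,"yaw":0,"fingers":1},
  {"x":0.166,"y":-0.173,"z":0,"yaw":0,"fingers":1},
])

```text
time: 27.1
eef_pos: [0.3016, -0.6147, 0.2993]
tcp_rot: [0.999, 0.035, 0.001, 0.01]
contact_force: [0.3, -0.8, -1.3]
opening: 0.098
finger_force: 59.7
```

Emit:
move_arm([
  {"x":0.033,"y":-0.035,"z":0,"yaw":0,"fingers":1},
  {"x":0.066,"y":-0.07,"z":0,"yaw":0,"fingers":1},
  {"x":0.1,"y":-0.104,"z":0,"yaw":0,"fingers":1},
  {"x":0.133,"y":-0.138,"z":0,"yaw":0,"fingers":1},
  {"x":0.166,"y":-0.173,"z":0,"yaw":0,"fingers":1},
])

```text
time: 27.6
eef_pos: [0.455, -0.4306, 0.2964]
tcp_rot: [0.999, 0.035, 0.001, 0.01]
contact_force: [0.2, 0.1, -1.2]
opening: 0.099
finger_force: 59.7
```

```bash
python3 - <<'E'
from h import *
T=tool();print(T[:3,3])
route([(.5655,-.186,.17)],[])
E
```

```text
[ 0.455  -0.4306  0.2964]
0 shift [ 0.103 -0.193  0.099] yaw 0 len 0.24 to [ 0.544 -0.233  0.194]
1 shift [ 0.024 -0.046  0.023] yaw 0 len 0.057 to [ 0.566 -0.186  0.17 ]
```

Emit:
move_arm([
  {"x":0.025,"y":-0.045,"z":0.01,"yaw":0,"fingers":1},
  {"x":0.05,"y":-0.09,"z":0.03,"yaw":0,"fingers":1},
  {"x":0.075,"y":-0.135,"z":0.05,"yaw":0,"fingers":1},
  {"x":0.1,"y":-0.18,"z":0.07,"yaw":0,"fingers":1},
  {"x":0.124,"y":-0.222,"z":0.096,"yaw":0,"fingers":1},
])

```text
time: 28.1
eef_pos: [0.5545, -0.2204, 0.207]
tcp_rot: [0.999, 0.035, 0.002, 0.01]
contact_force: [0.6, -0.8, -1.7]
opening: 0.096
finger_force: 59.7
```

Emit:
move_arm([
  {"x":0.003,"y":-0.017,"z":0.015,"yaw":0,"fingers":1},
  {"x":0.003,"y":-0.017,"z":0.015,"yaw":0,"fingers":1},
])

```text
time: 28.3
eef_pos: [0.554, -0.2021, 0.1879]
tcp_rot: [0.999, 0.037, -0.002, 0.008]
contact_force: [0.1, -0.5, -2.2]
opening: 0.098
finger_force: 59.7
```

```bash
python3 - <<'E'
from h import *
import cv2
T=tool();print(T[:3,3]);np.save('w3.npy',T)
I=cv2.cvtColor(ctrl.read_camera("wrist"),cv2.COLOR_RGB2BGR);cv2.imwrite("pics/w3.png",I)
cv2.imwrite("pics/w3b.png",cv2.resize(I[60:360,70:470],None,fx=2,fy=2,interpolation=cv2.INTER_CUBIC))
print(delta([.5655,-.186,.2],[-np.sin(.08),np.cos(.08),0]))
for p in((.5655,-.186,.034),(.5924,-.184,.034),(.5386,-.188,.034)):print(proj('wrist',p,T))
E
```

```text
[ 0.554  -0.2021  0.1879]
(array([ 0.0121, -0.0172, -0.0106]), np.float64(-0.0076147955226755215))
[[254.8235 187.9686]]
[[254.4831 159.1184]]
[[255.2432 215.8434]]
```

View pics/w3b.png

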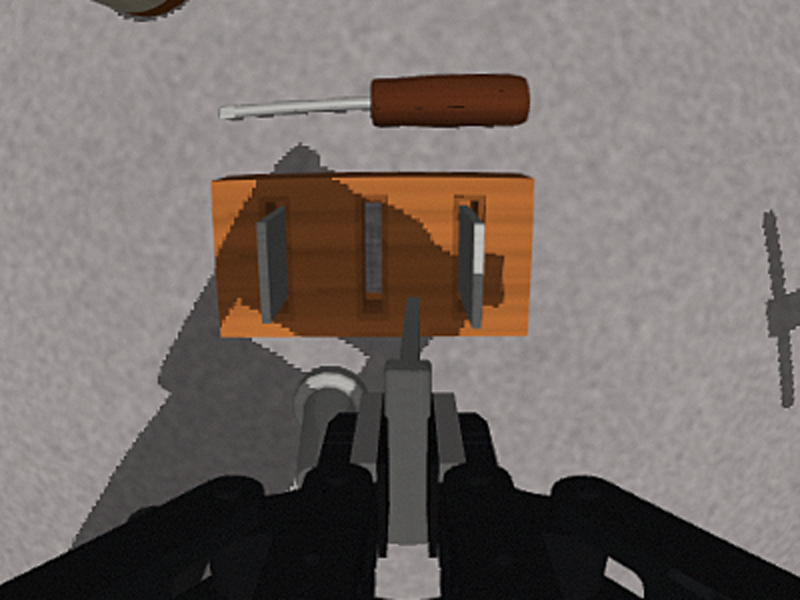

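```bash
python3 - <<'E'
from h import *
T=np.load('w3.npy');q=lambda u,v:np.array([70+u/2-.25,60+v/2-.25])
z=np.array([0,0,1])
for p in((373,254),(373,195),(374,313)):print('slot',onplane('wrist',q(*p),(0,0,.034),z,T))
I=np.eye(4)
for p in((408,362),(408,545)):print('bead tool',onplane('wrist',q(*p),(0,0,-.023),z,I))
print('blade far bottom corner tool',onplane('wrist',q(413,298),(0,0,.039),z,I))
E
```

```text
slot [ 0.5667 -0.1873  0.034 ]
slot [ 0.5942 -0.1855  0.034 ]
slot [ 0.5383 -0.1895  0.034 ]
bead tool [ 0.0264 -0.0002 -0.023 ]
bead tool [-0.0179 -0.0002 -0.023 ]
blade far bottom corner tool [0.0232 0.0013 0.039 ]
```

```bash
python3 - <<'E'
from h import *
T=tool();print(T[:3,2],ctrl.get_state()['contact_force'])
for z in(.17,.1,.048):print(delta([.5645,-.1865,z],[-np.sin(.072),np.cos(.072),0],T))
E
```

```text
[-0.0007 -0.0178 -0.9998] [-0.4811  0.3019 -0.3102]
(array([ 0.0112, -0.0173,  0.0194]), np.float64(0.00038643257585402324))
(array([ 0.0113, -0.0185,  0.0894]), np.float64(0.00038643257585402324))
(array([ 0.0114, -0.0194,  0.1414]), np.float64(0.00038643257585402324))
```

Emit:
move_arm([
  {"x":0.011,"y":-0.017,"z":0.015,"yaw":0,"fingers":1},
  {"x":0.011,"y":-0.018,"z":0.05,"yaw":0,"fingers":1},
  {"x":0.011,"y":-0.0185,"z":0.08,"yaw":0,"fingers":1},
  {"x":0.011,"y":-0.0185,"z":0.085,"yaw":0,"fingers":1},
])

```text
time: 28.75
eef_pos: [0.5627, -0.1882, 0.1025]
tcp_rot: [0.999, 0.034, -0.002, 0.008]
contact_force: [0.0, 0.3, -2.0]
opening: 0.098
finger_force: 59.7
```

```bash
python3 - <<'E'
from h import *
import cv2
T=tool();print(T[:3,3])
I=cv2.cvtColor(ctrl.read_camera("wrist"),cv2.COLOR_RGB2BGR);T=tool()
cv2.imwrite("pics/w4b.png",cv2.resize(I[160:400,100:440],None,fx=2.3,fy=2.3,interpolation=cv2.INTER_CUBIC))
for z in(.07,.048):print(delta([.5645,-.1865,z],[-np.sin(.072),np.cos(.072),0],T))
E
```

```text
[ 0.5627 -0.1882  0.1025]
(array([ 0.0013, -0.0025,  0.0336]), np.float64(-0.003678028004253875))
(array([ 0.0013, -0.0029,  0.0556]), np.float64(-0.003678028004253875))
```

View pics/w4b.png

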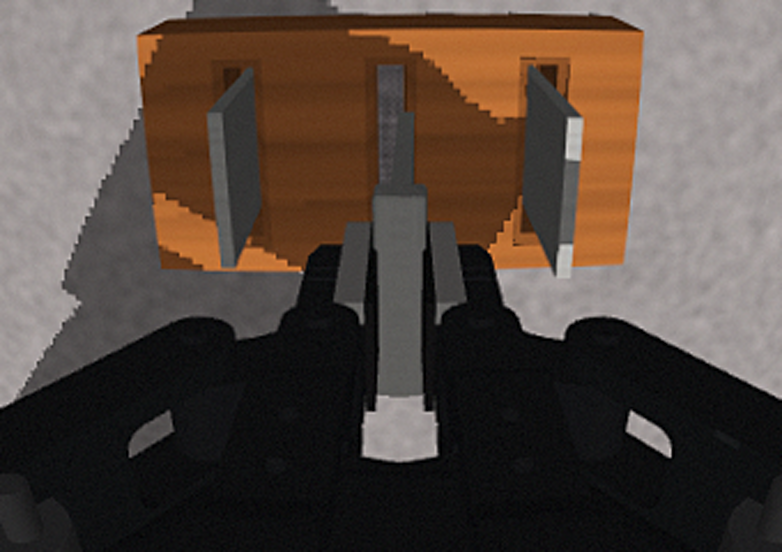

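Emit:
move_arm([
  {"x":0.001,"y":-0.0027,"z":0.01,"yaw":0,"fingers":1},
  {"x":0.001,"y":-0.0027,"z":0.02,"yaw":0,"fingers":1},
  {"x":0.001,"y":-0.0027,"z":0.032,"yaw":0,"fingers":1},
  {"x":0.001,"y":-0.0028,"z":0.044,"yaw":0,"fingers":1},
])

```text
time: 29.2
eef_pos: [0.5662, -0.1856, 0.061]
tcp_rot: [0.999, 0.035, 0.001, 0.009]
contact_force: [0.2, 0.2, -0.7]
opening: 0.099
finger_force: 59.7
```

Emit:
move_arm([
  {"x":0,"y":0,"z":0.004,"yaw":0,"fingers":1},
  {"x":0,"y":0,"z":0.008,"yaw":0,"fingers":1},
])

```text
time: 29.4
eef_pos: [0.5655, -0.1853, 0.0524]
tcp_rot: [0.999, 0.035, -0.0, 0.009]
contact_force: [0.0, 0.2, -1.1]
opening: 0.098
finger_force: 59.7
```

Emit:
move_arm([
  {"x":0,"y":0,"z":0.003,"yaw":0,"fingers":1},
  {"x":0,"y":0,"z":0.005,"yaw":0,"fingers":1},
  {"x":0,"y":0,"z":0.005,"yaw":0,"fingers":1},
])

```text
time: 29.7
eef_pos: [0.5664, -0.186, 0.0506]
tcp_rot: [0.999, 0.035, 0.0, 0.009]
contact_force: [-4.6, 2.1, 7.9]
opening: 0.102
finger_force: 60.9
```

Emit:
move_arm([
  {"x":0,"y":0,"z":0.0015,"yaw":0,"fingers":1},
  {"x":0,"y":0,"z":0.0015,"yaw":0,"fingers":1},
])

```text
time: 29.9
eef_pos: [0.5667, -0.1862, 0.0505]
tcp_rot: [0.999, 0.036, 0.0, 0.01]
contact_force: [-7.5, 1.9, 14.3]
opening: 0.102
finger_force: 61.7
```

Emit:
move_arm([
  {"x":-0.001,"y":0,"z":-0.002,"yaw":0,"fingers":1},
  {"x":-0.001,"y":0,"z":-0.002,"yaw":0,"fingers":0.72},
  {"x":-0.001,"y":0,"z":-0.002,"yaw":0,"fingers":0.72},
  {"x":-0.001,"y":0,"z":-0.002,"yaw":0,"fingers":0.72},
])

```text
time: 30.3
eef_pos: [0.5647, -0.1855, 0.0484]
tcp_rot: [0.999, 0.035, 0.0, 0.009]
contact_force: [-0.0, 0.6, -0.2]
opening: 0.278
finger_force: 0.0
```

Emit:
move_arm([
  {"x":0,"y":0,"z":-0.02,"yaw":0,"fingers":0.72},
  {"x":0,"y":0,"z":-0.05,"yaw":0,"fingers":0.72},
  {"x":0,"y":0,"z":-0.06,"yaw":0,"fingers":1},
  {"x":0,"y":0,"z":-0.06,"yaw":0,"fingers":1},
])

```text
time: 30.7
eef_pos: [0.5661, -0.1851, 0.1106]
tcp_rot: [0.999, 0.035, 0.002, 0.01]
contact_force: [-0.9, 0.5, -0.3]
opening: 0.004
finger_force: 0.0
```

```bash
python3 - <<'E'
from h import *
import cv2
T=tool();print(T[:3,3],ctrl.get_state()['opening']);np.save('w5.npy',T)
I=cv2.cvtColor(ctrl.read_camera("wrist"),cv2.COLOR_RGB2BGR);cv2.imwrite("pics/w5.png",I)
cv2.imwrite("pics/w5b.png",cv2.resize(I[160:400,100:440],None,fx=2.3,fy=2.3,interpolation=cv2.INTER_CUBIC))
E
```

```text
[ 0.5661 -0.1851  0.1106] 0.0035757433443703163
```

View pics/w5b.png

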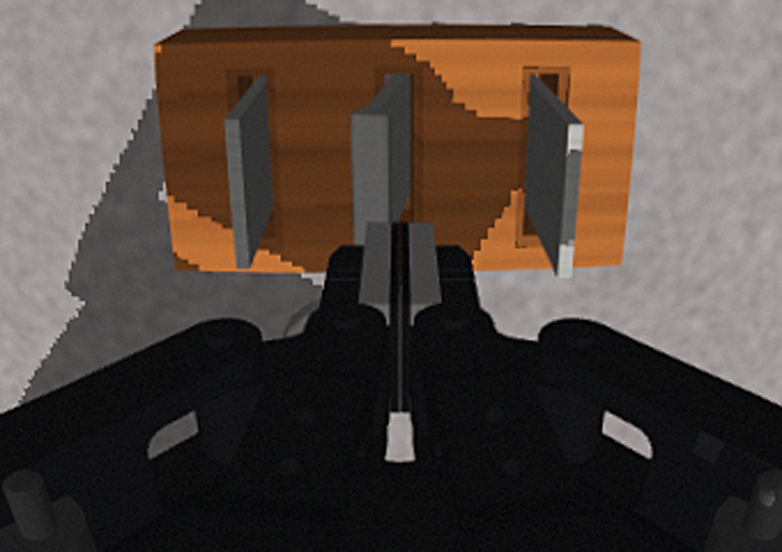

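```bash
python3 - <<'E'
from h import *
T=np.load('w5.npy');q=lambda u,v:np.array([100+u/2.3-.3,160+v/2.3-.3])
z=np.array([0,0,1])
for zz in (.068,.073):
  for p in((372,111),(352,115),(390,111)):print(zz,onplane('wrist',q(*p),(0,0,zz),z,T))
T=tool()
for p in((398,73),):print('slot end',onplane('wrist',q(*p),(0,0,.034),z,T))
print(T[:3,3],T[:3,2],delta([.567,-.1874,.08],[0,1,0],T))
E
```

```text
0.068 [ 0.5885 -0.177   0.068 ]
0.068 [ 0.5871 -0.172   0.068 ]
0.068 [ 0.5888 -0.1816  0.068 ]
0.073 [ 0.5898 -0.177   0.073 ]
0.073 [ 0.5884 -0.1721  0.073 ]
0.073 [ 0.5901 -0.1815  0.073 ]
slot end [ 0.5912 -0.1834  0.034 ]
[ 0.565  -0.1846  0.1089] [ 0.0021 -0.0186 -0.9998] (array([0.0018, 0.0024, 0.0289]), np.float64(0.0703431956922076))
```

Emit:
move_arm([
  {"x":0,"y":-0.004,"z":0,"yaw":0,"fingers":0.65},
  {"x":0,"y":-0.0045,"z":0.01,"yaw":0,"fingers":0.65},
  {"x":0,"y":-0.0047,"z":0.035,"yaw":0,"fingers":0.65},
  {"x":0,"y":-0.0047,"z":0.058,"yaw":0,"fingers":0.65},
  {"x":0,"y":-0.0047,"z":0.061,"yaw":0,"fingers":1},
], force=30)

```text
time: 31.25
eef_pos: [0.5609, -0.1791, 0.0422]
tcp_rot: [0.999, 0.035, -0.004, 0.007]
contact_force: [0.0, 0.9, -0.0]
opening: 0.194
finger_force: 0.0
```

Emit:
move_arm([
  {"x":0,"y":0.001,"z":0,"yaw":0,"fingers":1},
  {"x":0,"y":0.005,"z":0,"yaw":0,"fingers":1},
  {"x":0,"y":0.005,"z":0.002,"yaw":0,"fingers":1},
  {"x":0,"y":0.005,"z":0.004,"yaw":0,"fingers":1},
], force=30)

```text
time: 31.65
eef_pos: [0.5653, -0.186, 0.0446]
tcp_rot: [0.999, 0.035, 0.001, 0.009]
contact_force: [-0.7, 1.7, 1.3]
opening: 0.11
finger_force: 29.5
```

Emit:
move_arm([
  {"x":0,"y":0,"z":0.002,"yaw":0,"fingers":1},
  {"x":0,"y":0,"z":0.003,"yaw":0,"fingers":1},
])

```text
time: 31.85
eef_pos: [0.5657, -0.1867, 0.0439]
tcp_rot: [0.999, 0.035, 0.0, 0.01]
contact_force: [-7.1, 3.6, 16.2]
opening: 0.111
finger_force: 31.5
```

Emit:
move_arm([
  {"x":0,"y":0,"z":-0.002,"yaw":0,"fingers":1},
  {"x":0,"y":0,"z":-0.002,"yaw":0,"fingers":0.85},
  {"x":0,"y":0,"z":-0.002,"yaw":0,"fingers":0.72},
  {"x":0,"y":0,"z":-0.002,"yaw":0,"fingers":0.7},
])

```text
time: 32.25
eef_pos: [0.565, -0.1862, 0.0427]
tcp_rot: [0.999, 0.035, 0.0, 0.009]
contact_force: [0.2, 0.5, -1.4]
opening: 0.302
finger_force: 0.0
```

Emit:
move_arm([
  {"x":0,"y":0,"z":-0.02,"yaw":0,"fingers":0.7},
  {"x":0,"y":0,"z":-0.06,"yaw":0,"fingers":0.7},
  {"x":0,"y":0,"z":-0.11,"yaw":0,"fingers":0.7},
  {"x":0,"y":0,"z":-0.16,"yaw":0,"fingers":0.7},
])

```text
time: 32.65
eef_pos: [0.5641, -0.183, 0.2035]
tcp_rot: [0.999, 0.035, -0.0, 0.009]
contact_force: [0.4, -0.9, 0.4]
opening: 0.305
finger_force: 0.0
```

```bash
python3 - <<'E'
from h import *
import cv2
I=cv2.cvtColor(ctrl.read_camera("wrist"),cv2.COLOR_RGB2BGR);T=tool();np.save('w6.npy',T)
cv2.imwrite("pics/w6.png",I)
for nm,p in dict(slot=(.5665,-.1874,.034),top_up=(.5665,-.1874,.068),top_lean=(.5665,-.178,.067),a=(0.5665,-.1424,.07)).items():print(nm,proj('wrist',p,T))
g=cv2.cvtColor(I,cv2.COLOR_BGR2GRAY)
u,v=proj('wrist',(.5765,-.1867,.068),T)[0].astype(int);print(u,v)
for r in(v-6,v,v+6):print(g[r,u-20:u+21])
route([(.35,.5,.35),(.26,.93,.35)],[],T)
E
```

```text
slot [[270.9743 200.5282]]
top_up [[271.7218 208.4186]]
top_lean [[261.5573 207.5404]]
a [[222.8818 205.9885]]
271 197
[62 56 57 57 58 58 58 61 60 57 57 57 58 57 58 59 46 53 85 85 84 82 84 83
 83 83 86 85 64 38 44 55 57 56 58 58 54 55 54 58 55]
[53 50 49 52 51 53 54 51 52 54 54 51 52 51 53 53 42 53 84 84 86 82 83 84
 82 84 85 88 64 45 41 53 54 54 56 51 51 53 52 56 53]
[58 56 54 56 54 57 56 55 57 56 56 53 57 58 54 56 46 56 85 88 82 82 82 83
 80 86 86 85 62 44 44 55 52 53 56 53 56 56 55 56 56]
0 shift [-0.055 -0.228 -0.051] yaw 0 len 0.24 to [0.497 0.04  0.259]
1 shift [-0.055 -0.228 -0.051] yaw 0 len 0.24 to [0.425 0.264 0.304]
2 shift [-0.055 -0.228 -0.051] yaw 0 len 0.24 to [0.354 0.489 0.348]
3 shift [-0.003 -0.011 -0.003] yaw 0 len 0.012 to [0.35 0.5  0.35]
4 shift [-0.032 -0.238 -0.007] yaw 0 len 0.24 to [0.301 0.735 0.35 ]
5 shift [-0.027 -0.197 -0.006] yaw 0 len 0.199 to [0.26 0.93 0.35]
```

```bash
python3 - <<'E'
from h import *
T=tool();print(T[:3,:3])
route([(.354,.489,.35),(.25,.93,.35)],[-.7,-.7,-.7,-.7],T)
E
```

```text
[[ 0.9974  0.0702  0.0156]
 [ 0.0706 -0.9972 -0.0257]
 [ 0.0137  0.0267 -0.9995]]
0 shift [-0.055 -0.228 -0.052] yaw -0.7 len 0.24 to [0.497 0.04  0.26 ]
1 shift [ 0.105 -0.21  -0.052] yaw -0.7 len 0.24 to [0.426 0.264 0.305]
2 shift [ 0.215 -0.093 -0.052] yaw -0.7 len 0.24 to [0.354 0.489 0.35 ]
3 shift [ 0.  0. -0.] yaw -0.7 len 0.0 to [0.354 0.489 0.35 ]
4 shift [ 0.116  0.21  -0.007] yaw 0 len 0.24 to [0.299 0.723 0.35 ]
5 shift [ 0.103  0.187 -0.006] yaw 0 len 0.213 to [0.25 0.93 0.35]
```

Emit:
move_arm([
  {"x":-0.011,"y":-0.046,"z":-0.02,"yaw":-0.14,"fingers":0.4},
  {"x":-0.022,"y":-0.091,"z":-0.035,"yaw":-0.28,"fingers":0.4},
  {"x":-0.033,"y":-0.137,"z":-0.045,"yaw":-0.42,"fingers":0.4},
  {"x":-0.044,"y":-0.182,"z":-0.052,"yaw":-0.56,"fingers":0.4},
  {"x":-0.055,"y":-0.228,"z":-0.06,"yaw":-0.7,"fingers":0.4},
])

```text
time: 33.2
eef_pos: [0.493, 0.0429, 0.2587]
tcp_rot: [0.926, 0.378, -0.003, 0.009]
contact_force: [0.9, -0.1, -0.0]
opening: 0.6
finger_force: 0.0
```

Emit:
move_arm([
  {"x":0.021,"y":-0.042,"z":-0.015,"yaw":-0.14,"fingers":0.4},
  {"x":0.042,"y":-0.084,"z":-0.03,"yaw":-0.28,"fingers":0.4},
  {"x":0.063,"y":-0.126,"z":-0.04,"yaw":-0.42,"fingers":0.4},
  {"x":0.084,"y":-0.168,"z":-0.047,"yaw":-0.56,"fingers":0.4},
  {"x":0.105,"y":-0.21,"z":-0.052,"yaw":-0.7,"fingers":0.4},
])

```text
time: 33.7
eef_pos: [0.4223, 0.2681, 0.3072]
tcp_rot: [0.74, 0.673, -0.005, 0.008]
contact_force: [0.2, 0.3, -0.9]
opening: 0.601
finger_force: 0.0
```

Emit:
move_arm([
  {"x":0.043,"y":-0.019,"z":-0.01,"yaw":-0.14,"fingers":0.4},
  {"x":0.086,"y":-0.037,"z":-0.02,"yaw":-0.28,"fingers":0.4},
  {"x":0.129,"y":-0.056,"z":-0.03,"yaw":-0.42,"fingers":0.4},
  {"x":0.172,"y":-0.074,"z":-0.04,"yaw":-0.56,"fingers":0.4},
  {"x":0.215,"y":-0.093,"z":-0.05,"yaw":-0.7,"fingers":0.4},
])

```text
time: 34.2
eef_pos: [0.3511, 0.4922, 0.3523]
tcp_rot: [0.464, 0.886, -0.008, 0.005]
contact_force: [0.9, 0.4, -0.4]
opening: 0.595
finger_force: 0.0
```

```bash
python3 st.py; python3 - <<'E'
from h import *
T=tool()
route([(.25,.93,.38)],[-.7],T)
E
```

```text
34.2 [ 0.7894  0.0732  1.6027 -0.0139  1.4772  0.1853] [[-0.5691  0.8223  0.0017  0.3511]
 [ 0.8221  0.569  -0.0179  0.4922]
 [-0.0157 -0.0088 -0.9998  0.3523]
 [ 0.      0.      0.      1.    ]] yhead 0.6053269775133083 tilt 1.0291685766976075 -1.4742752601807638 az 0.9512474938928763 outdir [-0.6536 -0.7564  0.0169]
0 shift [ 0.222  0.088 -0.019] yaw -0.7 len 0.24 to [0.297 0.726 0.367]
1 shift [ 0.099  0.185 -0.017] yaw 0 len 0.21 to [0.25 0.93 0.38]
```

Emit:
move_arm([
  {"x":0.044,"y":0.018,"z":-0.004,"yaw":-0.14,"fingers":0.4},
  {"x":0.088,"y":0.035,"z":-0.008,"yaw":-0.28,"fingers":0.4},
  {"x":0.132,"y":0.053,"z":-0.012,"yaw":-0.42,"fingers":0.4},
  {"x":0.177,"y":0.07,"z":-0.016,"yaw":-0.56,"fingers":0.4},
  {"x":0.222,"y":0.088,"z":-0.02,"yaw":-0.7,"fingers":0.4},
])

```text
time: 34.7
eef_pos: [0.2986, 0.7255, 0.3675]
tcp_rot: [0.132, 0.991, -0.009, 0.002]
contact_force: [1.4, -0.3, 1.3]
opening: 0.599
finger_force: 0.0
```

Emit:
move_arm([
  {"x":0.024,"y":0.044,"z":-0.004,"yaw":0,"fingers":0.4},
  {"x":0.048,"y":0.088,"z":-0.008,"yaw":0,"fingers":0.4},
  {"x":0.071,"y":0.132,"z":-0.012,"yaw":0,"fingers":0.4},
  {"x":0.094,"y":0.176,"z":-0.016,"yaw":0,"fingers":0.4},
  {"x":0.1,"y":0.3,"z":0,"yaw":0,"fingers":0.4},
])

```text
time: 35.2
eef_pos: [0.2554, 0.9109, 0.3549]
tcp_rot: [0.134, 0.991, 0.0, 0.003]
contact_force: [0.1, 0.9, 12.0]
opening: 0.602
finger_force: 0.0
```

Emit:
move_arm([
  {"x":0,"y":1.0,"z":0,"yaw":0,"fingers":0.4},
  {"x":0,"y":1.0,"z":0,"yaw":0,"fingers":0.4},
  {"x":0,"y":1.0,"z":0,"yaw":0,"fingers":0.4},
  {"x":0,"y":1.0,"z":0,"yaw":0,"fingers":0.4},
  {"x":0,"y":1.0,"z":0,"yaw":0,"fingers":0.4},
])

```text
time: 35.7
eef_pos: [0.2662, 0.9395, 0.2935]
tcp_rot: [0.135, 0.991, 0.018, 0.006]
contact_force: [1.5, -0.4, 0.2]
opening: 0.602
finger_force: 0.0
```

Emit:
move_arm([
  {"x":0,"y":1.0,"z":0,"yaw":0,"fingers":0.4},
  {"x":0,"y":1.0,"z":0,"yaw":0,"fingers":0.4},
  {"x":0,"y":1.0,"z":0,"yaw":0,"fingers":0.4},
  {"x":0,"y":1.0,"z":0,"yaw":0,"fingers":0.4},
  {"x":0,"y":1.0,"z":0,"yaw":0,"fingers":0.4},
])

```text
time: 36.2
eef_pos: [0.2711, 0.9607, 0.2422]
tcp_rot: [0.135, 0.99, 0.032, 0.008]
contact_force: [0.1, 0.2, -1.0]
opening: 0.601
finger_force: 0.0
```

```bash
python3 st.py
```

```text
36.2 [ 1.1943  1.1802  0.211   0.0007  1.6843 -0.1053] [[-0.9634  0.267   0.0236  0.2711]
 [ 0.268   0.9614  0.0616  0.9607]
 [-0.0062  0.0657 -0.9978  0.2422]
 [ 0.      0.      0.      1.    ]] yhead 1.2998858021083044 tilt 3.7841358097896114 1.2055375054596982 az 1.295732016597428 outdir [-0.0186 -0.9974 -0.0656]
```

Emit:
move_arm([
  {"x":0.04,"y":0.6,"z":-0.35,"yaw":0,"fingers":0.4},
  {"x":0.04,"y":0.6,"z":-0.35,"yaw":0,"fingers":0.4},
  {"x":0.04,"y":0.6,"z":-0.35,"yaw":0,"fingers":0.4},
  {"x":0.04,"y":0.6,"z":-0.35,"yaw":0,"fingers":0.4},
  {"x":0.04,"y":0.6,"z":-0.35,"yaw":0,"fingers":0.4},
])

```text
time: 36.7
eef_pos: [0.2559, 0.9533, 0.3103]
tcp_rot: [0.135, 0.99, 0.049, 0.01]
contact_force: [-0.9, 0.2, -0.7]
opening: 0.599
finger_force: 0.0
```

Emit:
move_arm([
  {"x":0.04,"y":0.6,"z":-0.2,"yaw":0,"fingers":0.4},
  {"x":0.04,"y":0.6,"z":-0.2,"yaw":0,"fingers":0.4},
  {"x":0.04,"y":0.6,"z":-0.2,"yaw":0,"fingers":0.4},
  {"x":0.04,"y":0.6,"z":-0.2,"yaw":0,"fingers":0.4},
  {"x":0.04,"y":0.6,"z":-0.2,"yaw":0,"fingers":0.4},
])

```text
time: 37.2
eef_pos: [0.2464, 0.9576, 0.3263]
tcp_rot: [0.135, 0.989, 0.063, 0.011]
contact_force: [-0.8, 0.6, 0.4]
opening: 0.595
finger_force: 0.0
```

Emit:
move_arm([
  {"x":0.02,"y":0.6,"z":-0.1,"yaw":0,"fingers":0.4},
  {"x":0.02,"y":0.6,"z":-0.1,"yaw":0,"fingers":0.4},
  {"x":0.02,"y":0.6,"z":-0.1,"yaw":0,"fingers":0.4},
  {"x":0.02,"y":0.6,"z":-0.1,"yaw":0,"fingers":0.4},
  {"x":0.02,"y":0.6,"z":-0.1,"yaw":0,"fingers":0.4},
])

```text
time: 37.7
eef_pos: [0.2465, 0.968, 0.3203]
tcp_rot: [0.135, 0.988, 0.079, 0.013]
contact_force: [-0.3, 0.1, 0.3]
opening: 0.598
finger_force: 0.0
```

Emit:
move_arm([
  {"x":0.0,"y":0.6,"z":0,"yaw":0,"fingers":0.4},
  {"x":0.0,"y":0.6,"z":0,"yaw":0,"fingers":0.4},
  {"x":0.0,"y":0.6,"z":0,"yaw":0,"fingers":0.4},
  {"x":0.0,"y":0.6,"z":0,"yaw":0,"fingers":0.4},
  {"x":0.0,"y":0.6,"z":0,"yaw":0,"fingers":0.4},
])

```text
time: 38.2
eef_pos: [0.255, 0.9838, 0.2921]
tcp_rot: [0.134, 0.986, 0.094, 0.015]
contact_force: [-0.5, -0.4, 0.6]
opening: 0.602
finger_force: 0.0
```

```bash
python3 st.py
```

```text
38.2 [ 1.2147  1.1326  0.2114  0.0122  1.6066 -0.0838] [[-0.9635  0.2621  0.0548  0.255 ]
 [ 0.2678  0.9461  0.1821  0.9838]
 [-0.0041  0.1901 -0.9817  0.2921]
 [ 0.      0.      0.      1.    ]] yhead 1.3005160793953008 tilt 10.963388012640698 1.2787187760329712 az 1.3171501473288632 outdir [-0.0183 -0.9814 -0.19  ]
```

Emit:
move_arm([
  {"x":0.04,"y":0.6,"z":-0.1,"yaw":0,"fingers":0.4},
  {"x":0.04,"y":0.6,"z":-0.1,"yaw":0,"fingers":0.4},
  {"x":0.04,"y":0.6,"z":-0.1,"yaw":0,"fingers":0.4},
  {"x":0.04,"y":0.6,"z":-0.1,"yaw":0,"fingers":0.4},
  {"x":0.04,"y":0.6,"z":-0.1,"yaw":0,"fingers":0.4},
])

```text
time: 38.7
eef_pos: [0.2467, 0.9904, 0.3071]
tcp_rot: [0.134, 0.985, 0.112, 0.017]
contact_force: [-0.3, -0.1, 0.3]
opening: 0.602
finger_force: 0.0
```

Emit:
move_arm([
  {"x":0.03,"y":0.6,"z":0,"yaw":0,"fingers":0.4},
  {"x":0.03,"y":0.6,"z":0,"yaw":0,"fingers":0.4},
  {"x":0.03,"y":0.6,"z":0,"yaw":0,"fingers":0.4},
  {"x":0.03,"y":0.6,"z":0,"yaw":0,"fingers":0.4},
  {"x":0.03,"y":0.6,"z":0,"yaw":0,"fingers":0.4},
])

```text
time: 39.2
eef_pos: [0.2459, 1.0034, 0.2921]
tcp_rot: [0.134, 0.983, 0.126, 0.018]
contact_force: [0.2, -0.3, -0.1]
opening: 0.6
finger_force: 0.0
```

Emit:
move_arm([
  {"x":0.02,"y":0.6,"z":0,"yaw":0,"fingers":0.4},
  {"x":0.02,"y":0.6,"z":0,"yaw":0,"fingers":0.4},
  {"x":0.02,"y":0.6,"z":0,"yaw":0,"fingers":0.4},
  {"x":0.02,"y":0.6,"z":0,"yaw":0,"fingers":0.4},
  {"x":0.02,"y":0.6,"z":0,"yaw":0,"fingers":0.4},
])

```text
time: 39.7
eef_pos: [0.2479, 1.013, 0.2886]
tcp_rot: [0.133, 0.981, 0.143, 0.02]
contact_force: [-0.2, 0.6, 0.3]
opening: 0.599
finger_force: 0.0
```

Emit:
move_arm([
  {"x":0.02,"y":0.6,"z":0,"yaw":0,"fingers":0.4},
  {"x":0.02,"y":0.6,"z":0,"yaw":0,"fingers":0.4},
  {"x":0.02,"y":0.6,"z":0,"yaw":0,"fingers":0.4},
  {"x":0.02,"y":0.6,"z":0,"yaw":0,"fingers":0.4},
  {"x":0.02,"y":0.6,"z":0,"yaw":0,"fingers":0.4},
])

```text
time: 40.2
eef_pos: [0.2492, 1.0205, 0.2913]
tcp_rot: [0.133, 0.978, 0.159, 0.022]
contact_force: [-0.2, -0.9, -0.7]
opening: 0.6
finger_force: 0.0
```

Emit:
move_arm([
  {"x":0.02,"y":0.6,"z":0,"yaw":0,"fingers":0.4},
  {"x":0.02,"y":0.6,"z":0,"yaw":0,"fingers":0.4},
  {"x":0.02,"y":0.6,"z":0,"yaw":0,"fingers":0.4},
  {"x":0.02,"y":0.6,"z":0,"yaw":0,"fingers":0.4},
  {"x":0.02,"y":0.6,"z":0,"yaw":0,"fingers":0.4},
])

```text
time: 40.7
eef_pos: [0.2502, 1.0263, 0.3001]
tcp_rot: [0.132, 0.975, 0.175, 0.023]
contact_force: [0.1, 0.3, 0.1]
opening: 0.603
finger_force: 0.0
```

```bash
python3 st.py
```

```text
40.7 [ 1.23    1.1361  0.2109  0.0254  1.4411 -0.0698] [[-0.9639  0.25    0.0919  0.2502]
 [ 0.2664  0.9039  0.3346  1.0263]
 [ 0.0006  0.347  -0.9379  0.3001]
 [ 0.      0.      0.      1.    ]] yhead 1.300939660691588 tilt 20.30538074729538 1.3027188927726723 az 1.3316709487235716 outdir [-0.0169 -0.9375 -0.3469]
```

Emit:
move_arm([
  {"x":0.03,"y":0.6,"z":0,"yaw":0,"fingers":0.4},
  {"x":0.03,"y":0.6,"z":0,"yaw":0,"fingers":0.4},
  {"x":0.03,"y":0.6,"z":0,"yaw":0,"fingers":0.4},
  {"x":0.03,"y":0.6,"z":0,"yaw":0,"fingers":0.4},
  {"x":0.03,"y":0.6,"z":0,"yaw":0,"fingers":0.4},
])

```text
time: 41.2
eef_pos: [0.2476, 1.0313, 0.3135]
tcp_rot: [0.132, 0.972, 0.191, 0.025]
contact_force: [1.0, 0.1, 1.0]
opening: 0.6
finger_force: 0.0
```

Emit:
move_arm([
  {"x":0.02,"y":0.6,"z":0,"yaw":0,"fingers":0.4},
  {"x":0.02,"y":0.6,"z":0,"yaw":0,"fingers":0.4},
  {"x":0.02,"y":0.6,"z":0,"yaw":0,"fingers":0.4},
  {"x":0.02,"y":0.6,"z":0,"yaw":0,"fingers":0.4},
  {"x":0.02,"y":0.6,"z":0,"yaw":0,"fingers":0.4},
])

```text
time: 41.7
eef_pos: [0.2486, 1.0339, 0.3309]
tcp_rot: [0.131, 0.969, 0.206, 0.027]
contact_force: [-0.8, 0.1, 0.4]
opening: 0.6
finger_force: 0.0
```

Emit:
move_arm([
  {"x":0.02,"y":0.6,"z":0,"yaw":0,"fingers":0.4},
  {"x":0.02,"y":0.6,"z":0,"yaw":0,"fingers":0.4},
  {"x":0.02,"y":0.6,"z":0,"yaw":0,"fingers":0.4},
  {"x":0.02,"y":0.6,"z":0,"yaw":0,"fingers":0.4},
  {"x":0.02,"y":0.6,"z":0,"yaw":0,"fingers":0.4},
])

```text
time: 42.2
eef_pos: [0.249, 1.0353, 0.3514]
tcp_rot: [0.131, 0.966, 0.222, 0.028]
contact_force: [-0.7, 0.7, 0.8]
opening: 0.602
finger_force: 0.0
```

Emit:
move_arm([
  {"x":0.02,"y":0.6,"z":0,"yaw":0,"fingers":0.4},
  {"x":0.02,"y":0.6,"z":0,"yaw":0,"fingers":0.4},
  {"x":0.02,"y":0.6,"z":0,"yaw":0,"fingers":0.4},
  {"x":0.02,"y":0.6,"z":0,"yaw":0,"fingers":0.4},
  {"x":0.02,"y":0.6,"z":0,"yaw":0,"fingers":0.4},
])

```text
time: 42.7
eef_pos: [0.2489, 1.0354, 0.3745]
tcp_rot: [0.13, 0.962, 0.237, 0.03]
contact_force: [-0.2, 1.0, 0.5]
opening: 0.599
finger_force: 0.0
```

Emit:
move_arm([
  {"x":0.02,"y":0.6,"z":0,"yaw":0,"fingers":0.4},
  {"x":0.02,"y":0.6,"z":0,"yaw":0,"fingers":0.4},
  {"x":0.02,"y":0.6,"z":0,"yaw":0,"fingers":0.4},
  {"x":0.02,"y":0.6,"z":0,"yaw":0,"fingers":0.4},
])

```text
time: 43.1
eef_pos: [0.2489, 1.0355, 0.3965]
tcp_rot: [0.13, 0.958, 0.253, 0.031]
contact_force: [-0.5, 0.4, -0.0]
opening: 0.599
finger_force: 0.0
```

```bash
python3 st.py; python3 - <<'E'
from h import *
W=stand(*ST);T=tool();print(np.degrees(np.arccos(-T[:3,2]@W[:3,2])))
P=ap(W,[0,0,.18])[0];print(P)
route([P],[],T)
E
```

```text
43.1 [ 1.2304  1.0526  0.2107  0.0417  1.3646 -0.0695] [[-0.9645  0.2324  0.1255  0.2489]
 [ 0.2641  0.8385  0.4766  1.0355]
 [ 0.0055  0.4929 -0.8701  0.3965]
 [ 0.      0.      0.      1.    ]] yhead 1.3003930506357062 tilt 29.530321523961625 1.3132754318782007 az 1.3348819288677518 outdir [-0.0145 -0.8698 -0.4928]
0.4709682222396595
[0.516  0.1282 0.2409]
0 shift [-0.125 -0.194 -0.066] yaw 0 len 0.24 to [0.316 0.808 0.358]
1 shift [-0.125 -0.194 -0.066] yaw 0 len 0.24 to [0.383 0.581 0.319]
2 shift [-0.125 -0.194 -0.066] yaw 0 len 0.24 to [0.45  0.354 0.28 ]
3 shift [-0.124 -0.193 -0.066] yaw 0 len 0.238 to [0.516 0.128 0.241]
```

Emit:
move_arm([
  {"x":-0.025,"y":-0.039,"z":-0.015,"yaw":0,"fingers":0.4},
  {"x":-0.05,"y":-0.078,"z":-0.03,"yaw":0,"fingers":0.4},
  {"x":-0.075,"y":-0.116,"z":-0.045,"yaw":0,"fingers":0.4},
  {"x":-0.1,"y":-0.155,"z":-0.058,"yaw":0,"fingers":0.4},
  {"x":-0.125,"y":-0.194,"z":-0.07,"yaw":0,"fingers":0.4},
])

```text
time: 43.6
eef_pos: [0.3073, 0.8323, 0.3663]
tcp_rot: [0.129, 0.958, 0.253, 0.032]
contact_force: [1.6, 0.4, 0.4]
opening: 0.598
finger_force: 0.0
```

Emit:
move_arm([
  {"x":-0.025,"y":-0.039,"z":-0.015,"yaw":0,"fingers":0.4},
  {"x":-0.05,"y":-0.078,"z":-0.03,"yaw":0,"fingers":0.4},
  {"x":-0.075,"y":-0.116,"z":-0.045,"yaw":0,"fingers":0.4},
  {"x":-0.1,"y":-0.155,"z":-0.058,"yaw":0,"fingers":0.4},
  {"x":-0.125,"y":-0.194,"z":-0.07,"yaw":0,"fingers":0.4},
])

```text
time: 44.1
eef_pos: [0.3743, 0.6036, 0.331]
tcp_rot: [0.129, 0.958, 0.253, 0.032]
contact_force: [0.4, 1.0, -0.1]
opening: 0.602
finger_force: 0.0
```

Emit:
move_arm([
  {"x":-0.025,"y":-0.039,"z":-0.013,"yaw":0,"fingers":0.4},
  {"x":-0.05,"y":-0.078,"z":-0.026,"yaw":0,"fingers":0.4},
  {"x":-0.075,"y":-0.116,"z":-0.04,"yaw":0,"fingers":0.4},
  {"x":-0.1,"y":-0.155,"z":-0.053,"yaw":0,"fingers":0.4},
  {"x":-0.125,"y":-0.194,"z":-0.066,"yaw":0,"fingers":0.4},
])

```text
time: 44.6
eef_pos: [0.4414, 0.3766, 0.292]
tcp_rot: [0.129, 0.958, 0.253, 0.032]
contact_force: [-0.1, -1.2, -0.1]
opening: 0.598
finger_force: 0.0
```

Emit:
move_arm([
  {"x":-0.025,"y":-0.039,"z":-0.01,"yaw":0,"fingers":0.4},
  {"x":-0.05,"y":-0.078,"z":-0.02,"yaw":0,"fingers":0.4},
  {"x":-0.075,"y":-0.116,"z":-0.035,"yaw":0,"fingers":0.4},
  {"x":-0.1,"y":-0.155,"z":-0.048,"yaw":0,"fingers":0.4},
  {"x":-0.122,"y":-0.19,"z":-0.057,"yaw":0,"fingers":0.4},
])

```text
time: 45.1
eef_pos: [0.5082, 0.1573, 0.2477]
tcp_rot: [0.13, 0.958, 0.253, 0.033]
contact_force: [0.5, -0.1, 0.0]
opening: 0.597
finger_force: 0.0
```

```bash
python3 - <<'E'
from h import *
import cv2
W=stand(*ST);I=cv2.cvtColor(ctrl.read_camera("wrist"),cv2.COLOR_RGB2BGR);T=tool();np.save('w7.npy',T);cv2.imwrite("pics/w7.png",I)
print(ctrl.get_state()['time'],ctrl.get_state()['qpos'],T[:3,3],np.degrees(np.arccos(-T[:3,2]@W[:3,2])))
for nm,p in dict(stem=(0,0,.104),ptr=cyl(.077,-.07,.036),tongue=cyl(.071,1.61,.036)).items():print(nm,proj('wrist',ap(W,p),T)[0])
print(delta(ap(W,[0,0,.062])[0],T[:3,1]))
# brass mask: stem top
h=cv2.cvtColor(I,cv2.COLOR_BGR2HSV);print(I[200:420:20,273])
cv2.imwrite("pics/w7b.png",cv2.resize(I[100:400,70:470],None,fx=2,fy=2,interpolation=cv2.INTER_CUBIC))
E
```

```text
45.15 [-0.1389 -0.1418  2.0634  0.5462  1.2038 -1.6315] [0.5096 0.1527 0.2452] 0.7996781983758174
stem [243.2341 244.529 ]
ptr [335.7972 221.6072]
tongue [245.1367 137.3121]
(array([-0.012 , -0.0197,  0.1111]), np.float64(0.0))
[[ 66 189 238]
 [ 69 186 237]
 [ 60 170 226]
 [ 59 173 228]
 [155 155 161]
 [155 156 163]
 [156 156 164]
 [158 159 167]
 [ 52  99 169]
 [ 21  20  18]
 [ 16  15  19]]
```

View pics/w7b.png

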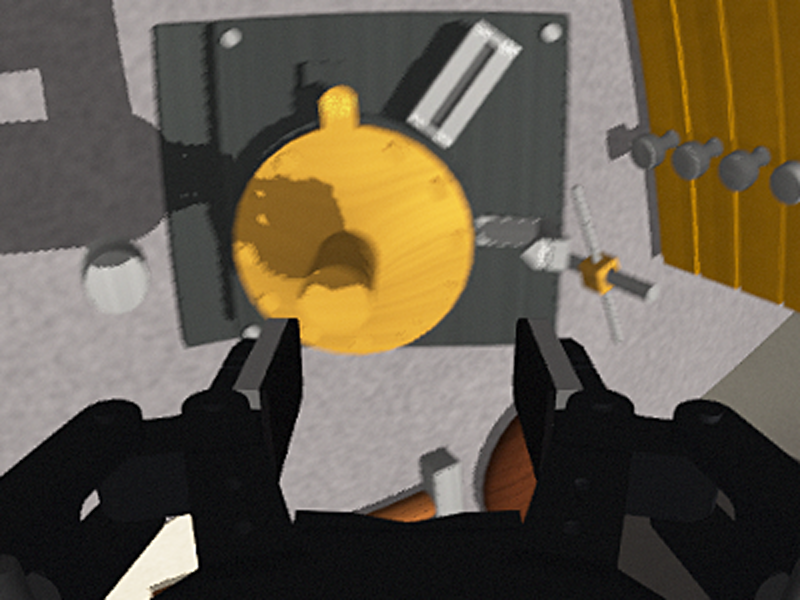

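```bash
cat > fit2.py <<'E'
import sys
from h import *
import cv2
from scipy.optimize import least_squares
def brass(I):
    h=cv2.cvtColor(I,cv2.COLOR_BGR2HSV);m=cv2.inRange(h,(12,110,60),(32,255,255))
    n,l,s,c=cv2.connectedComponentsWithStats(m);return (l==1+np.argmax(s[1:,4])).astype(np.uint8)
if __name__=='__main__':
    I=cv2.imread('pics/w7.png');T=np.load('w7.npy');m=brass(I)
    c=max(cv2.findContours(m,cv2.RETR_EXTERNAL,cv2.CHAIN_APPROX_NONE)[0],key=cv2.contourArea)[:,0,:].astype(float)
    print('bbox',c.min(0),c.max(0))
    # rim points: contour above the fingers, away from tongue; tongue tip = topmost
    tip=c[c[:,1]<c[:,1].min()+1.5].mean(0);print('tongue tip',tip)
    rim=c[(c[:,1]<250)&(np.abs(c[:,0]-tip[0])>14)&(c[:,1]>c[:,1].min()+14)]
    ptr=np.array([331.,228.5]);stem=np.array([238.5,247.])
    th=np.linspace(0,2*np.pi,721)
    def res(q):
        W=stand(q[0],q[1],ST[2]);W[2,3]+=q[2]
        P=proj('wrist',ap(W,np.c_[.054*np.cos(th),.054*np.sin(th),0*th+.039]),T)
        d=rim[:,None]-P[None];i=np.argmin((d**2).sum(2),1);g=np.gradient(P,axis=0)[i];g/=np.linalg.norm(g,axis=1)[:,None]
        dd=d[np.arange(len(rim)),i];n=(dd[:,0]*g[:,1]-dd[:,1]*g[:,0])/len(rim)**.5*2
        return np.r_[n,proj('wrist',ap(W,cyl(.071,q[3],.036)),T)[0]-tip,proj('wrist',ap(W,cyl(.077,q[4],.036)),T)[0]-ptr,proj('wrist',ap(W,[0,0,.104]),T)[0]-stem,q[2]/.003]
    r=least_squares(res,[ST[0],ST[1],0,1.6,-.1]);print(r.x,r.fun[-7:],len(rim),np.abs(r.fun[:-7]).max()*len(rim)**.5/2)
    W=stand(r.x[0],r.x[1],ST[2]);W[2,3]+=r.x[2]
    print('shift to grip',delta(ap(W,[0,0,.062])[0],tool()[:3,1]))
E
python3 fit2.py
```

```text
bbox [385.  80.] [527. 260.]
tongue tip [476.5     80.7917]
[ 0.4511  0.1649  0.1672  0.3798 -0.9179] [-11.6351   3.7814  62.8163  92.8664   9.5251 -17.8807  55.7326] 426 95.55808380747767
shift to grip (array([ 0.0593, -0.0011, -0.0699]), np.float64(0.0))
```

```bash
sed -i "s/n,l,s,c=cv2.connectedComponentsWithStats(m);return .*/n,l=cv2.connectedComponents(m);return (l==l[200,246]).astype(np.uint8)/" fit2.py; python3 fit2.py
```

```text
bbox [186. 142.] [307. 276.]
tongue tip [240.5  142.75]
[ 0.5413  0.2112 -0.0027  1.6105 -0.1119] [-0.0934 -1.3207 -0.445  -0.0692 -0.8523  1.7841 -0.8895] 199 2.9615978155669813
shift to grip (array([-0.0156, -0.0238,  0.1118]), np.float64(0.0))
```

Emit:
move_arm([
  {"x":-0.0155,"y":-0.0235,"z":0.02,"yaw":0,"fingers":0.4},
  {"x":-0.0155,"y":-0.0235,"z":0.045,"yaw":0,"fingers":0.4},
  {"x":-0.0155,"y":-0.0235,"z":0.075,"yaw":0,"fingers":0.4},
  {"x":-0.0155,"y":-0.0235,"z":0.1,"yaw":0,"fingers":0.4},
  {"x":-0.0155,"y":-0.0235,"z":0.111,"yaw":0,"fingers":0.45},
], force=50)

```text
time: 45.65
eef_pos: [0.5297, 0.1895, 0.1365]
tcp_rot: [0.13, 0.958, 0.252, 0.03]
contact_force: [-0.1, -0.4, 0.4]
opening: 0.55
finger_force: 0.0
```

```bash
python3 - <<'E'
from h import *
T=tool();s=ctrl.get_state();print(s['time'],s['opening'],s['contact_force'])
W=stand(.5413,.2112,ST[2]);W[2,3]-=.0027
print(delta(ap(W,[0,0,.062])[0],T[:3,1]))
E
```

```text
45.65 0.5502505212563185 [-0.0838 -0.4231  0.3619]
(array([-0.0058, -0.0064, -0.0031]), np.float64(0.0))
```

Emit:
move_arm([
  {"x":0,"y":0,"z":0,"yaw":0,"fingers":0.45},
  {"x":0,"y":0,"z":0,"yaw":0,"fingers":0.45},
])

```text
time: 45.85
eef_pos: [0.5316, 0.1887, 0.1396]
tcp_rot: [0.129, 0.958, 0.253, 0.032]
contact_force: [0.4, 0.0, 0.3]
opening: 0.551
finger_force: 0.0
```

```bash
python3 - <<'E'
from h import *
import cv2
T=tool()
W=stand(.5413,.2112,ST[2]);W[2,3]-=.0027
print(delta(ap(W,[0,0,.062])[0],T[:3,1]))
I=cv2.cvtColor(ctrl.read_camera("wrist"),cv2.COLOR_RGB2BGR);T=tool();cv2.imwrite('pics/w8.png',I)
print('stem pred',proj('wrist',ap(W,[[0,0,.104],W[:3,:3].T@T[:3,1]*.013+[0,0,.104],-(W[:3,:3].T@T[:3,1])*.013+[0,0,.104]]),T))
h=cv2.cvtColor(I,cv2.COLOR_BGR2HSV);m=cv2.inRange(h,(12,110,60),(32,255,255))
for r in range(250,400,10):
    x=np.flatnonzero(m[r,150:400])+150;print(r,(x.min(),x.max(),len(x)) if len(x) else None)
E
```

```text
(array([-0.0038, -0.0076, -0.0002]), np.float64(0.0))
stem pred [[249.1911 327.8073]
 [283.7241 327.9914]
 [215.1842 326.8219]]
250 (np.int64(176), np.int64(366), 191)
260 (np.int64(176), np.int64(364), 157)
270 (np.int64(180), np.int64(362), 124)
280 (np.int64(183), np.int64(322), 102)
290 (np.int64(226), np.int64(321), 96)
300 (np.int64(225), np.int64(322), 98)
310 (np.int64(222), np.int64(324), 103)
320 (np.int64(220), np.int64(322), 103)
330 (np.int64(234), np.int64(300), 67)
340 (np.int64(241), np.int64(293), 53)
350 (np.int64(263), np.int64(270), 8)
360 None
370 None
380 None
390 None
```

```bash
python3 - <<'E'
from h import *
I=np.eye(4)
for d in(.039,.042,.045):
    print(d,proj('wrist',[[0,0,-d],[0,.013,-d]],I).ravel(),onplane('wrist',[267,314],(0,0,-d),(0,0,1),I))
E
```

```text
0.039 [270.8929 316.4482 305.1871 316.156 ] [ 0.0011 -0.0015 -0.039 ]
0.042 [270.8345 320.8712 305.8709 320.5521] [ 0.0031 -0.0014 -0.042 ]
0.045 [270.7739 325.4765 306.5805 325.1281] [ 0.0051 -0.0013 -0.045 ]
```

Emit:
move_arm([
  {"x":0.0035,"y":-0.0015,"z":0,"yaw":0,"fingers":0.5},
  {"x":0.0035,"y":-0.0015,"z":0,"yaw":0,"fingers":1},
  {"x":0.0035,"y":-0.0015,"z":0,"yaw":0,"fingers":1},
  {"x":0.0035,"y":-0.0015,"z":0,"yaw":0,"fingers":1},
  {"x":0.0035,"y":-0.0015,"z":0,"yaw":0,"fingers":1},
], force=50)

```text
time: 46.4
eef_pos: [0.5273, 0.1877, 0.1387]
tcp_rot: [0.129, 0.958, 0.252, 0.031]
contact_force: [-3.0, -4.7, 3.6]
opening: 0.291
finger_force: 48.6
```

Emit:
move_arm([
  {"x":0,"y":0,"z":0,"yaw":0.1,"fingers":1},
  {"x":0,"y":0,"z":0,"yaw":0.2,"fingers":1},
])

```text
time: 46.6
eef_pos: [0.5275, 0.1883, 0.1391]
tcp_rot: [0.226, 0.94, 0.255, 0.006]
contact_force: [-2.1, 1.3, 3.1]
opening: 0.291
finger_force: 48.8
```

Emit:
move_arm([
  {"x":0,"y":0,"z":0,"yaw":0.13,"fingers":1},
  {"x":0,"y":0,"z":0,"yaw":0.26,"fingers":1},
  {"x":0,"y":0,"z":0,"yaw":0.39,"fingers":1},
  {"x":0,"y":0,"z":0,"yaw":0.52,"fingers":1},
  {"x":0,"y":0,"z":0,"yaw":0.65,"fingers":1},
])

```text
time: 47.1
eef_pos: [0.5293, 0.1898, 0.1403]
tcp_rot: [0.515, 0.818, 0.246, -0.075]
contact_force: [8.8, 10.1, -1.9]
opening: 0.292
finger_force: 49.4
```

Emit:
move_arm([
  {"x":0,"y":0,"z":0,"yaw":0.13,"fingers":1},
  {"x":0,"y":0,"z":0,"yaw":0.26,"fingers":1},
  {"x":0,"y":0,"z":0,"yaw":0.39,"fingers":1},
  {"x":0,"y":0,"z":0,"yaw":0.52,"fingers":1},
  {"x":0,"y":0,"z":0,"yaw":0.65,"fingers":1},
])

```text
time: 47.6
eef_pos: [0.5319, 0.1901, 0.1408]
tcp_rot: [0.75, 0.609, 0.212, -0.148]
contact_force: [21.2, 12.3, -8.2]
opening: 0.285
finger_force: 50.4
```

```bash
python3 - <<'E'
from h import *
import cv2
I=cv2.cvtColor(ctrl.read_camera("wrist"),cv2.COLOR_RGB2BGR);T=tool();np.save('w9.npy',T);cv2.imwrite('pics/w9.png',I)
for n in('top','scene'):cv2.imwrite(f'pics/{n}9.png',cv2.cvtColor(ctrl.read_camera(n),cv2.COLOR_RGB2BGR))
# tool axes as the stand axis: axis through grasp, z=-tool z
W=np.eye(4);W[:3,:3]=np.c_[T[:3,0],-T[:3,1],-T[:3,2]];W[:3,3]=T[:3,3]+T[:3,2]*.062
S=stand(*ST);a=np.arctan2(*(W[:3,:3].T@S[:3,0])[[1,0]]);print('stand x angle in tool',a)
for nm,g in(('tongue',1.61-1.5),('ptr',-.07),('ptr',-.112)):
    p=cyl(.071 if nm=='tongue' else .077,g+a,.036);print(nm,proj('wrist',ap(W,p),T)[0])
h=cv2.cvtColor(I,cv2.COLOR_BGR2HSV);m=cv2.inRange(h,(12,110,60),(32,255,255))
for r in range(130,330,6):
    x=np.flatnonzero(m[r,100:460])+100
    if len(x):
        s=np.split(x,np.flatnonzero(np.diff(x)>2)+1);print(r,[(int(k[0]),int(k[-1])) for k in s if len(k)>3])
E
```

```text
stand x angle in tool -0.04811166325560818
tongue [263.1427 125.3671]
ptr [289.4434 114.6504]
ptr [295.6816 115.5894]
136 [(253, 273)]
142 [(249, 277)]
148 [(250, 277)]
154 [(250, 277)]
160 [(251, 278)]
166 [(248, 298)]
172 [(232, 314)]
178 [(221, 325)]
184 [(213, 333)]
190 [(206, 339)]
196 [(200, 346)]
202 [(196, 350)]
208 [(191, 355)]
214 [(188, 358)]
220 [(185, 361)]
226 [(183, 362)]
232 [(181, 365)]
238 [(180, 366)]
244 [(179, 367)]
250 [(178, 367)]
256 [(179, 367)]
262 [(179, 230), (248, 299), (316, 366)]
268 [(180, 219), (248, 299), (328, 365)]
274 [(182, 214), (249, 298), (333, 364)]
280 [(184, 212), (248, 299), (335, 361)]
286 [(186, 210), (247, 300), (337, 359)]
292 [(189, 207), (246, 301), (340, 356)]
298 [(193, 198), (245, 303), (348, 352)]
304 [(244, 303)]
310 [(243, 304)]
316 [(242, 305)]
322 [(241, 308)]
328 [(241, 309)]
```

```bash
python3 - <<'E'
import cv2,numpy as np
I=cv2.imread('pics/w9.png');g=cv2.cvtColor(I,cv2.COLOR_BGR2GRAY)
print('cols 266..340 step2')
for r in range(70,150,3):print(r,' '.join('%3d'%v for v in g[r,240:340:3]))
E
```

```text
cols 266..340 step2
70 147 154 152 145 152 146 146 147 138 145 148 143 150 150 150 147 144 149 149 149 146 141 144 142 148 148 145 145 156  62  58  56  55 127
73 147 144 156 150 151 151 153 153 154 147 148 142 143 140 144 148 147 145 149 153 152 149 146 150 151 150 150 145 135  50  58  56  63 141
76  56  58  53  50  48  41  62  87 121 144 138 141 146 149 153 149 146 142 143 144 141 147 145 153 156 151 159 159 103  56  60  57 100 148
79  65  63  62  36  59  62  45  40  44  59  62  70  64  67 174 172 165 130  57  33  47  61  89 127 154 159 161 161  66  55  57  55 134 148
82  61  64  66  63  64  65  66  66  65  65  65  67  66  82 176 174 172 174 179 176 177 180 185  95  58  61  61  61  62  65  61  57 101 122
85  63  63  60  65  64  64  64  63  66  62  65  64  64  89 177 176 169 173 179 177 172 176 180  92  65  64  64  65  60  60  64  37  39  55
88  62  64  62  62  63  65  61  64  60  63  63  66  61 106 177 173 171 173 179 173 173 175 174  79  65  65  64  62  63  62  67  64  66  67
91  66  67  66  68  66  68  70  66  64  64  68  64  63 122 175 173 167 175 179 173 169 174 173  67  62  63 
[... 1989 characters left out ...]

136  65  65  63  64  48 175 171 167 163 172 174 171  82  89  91  94  92  89  91  63  65  65  66  67  64  67  65  66  65  66  59  66  63  65
139  63  63  61  57 181 168 170 168 160 177 172 177 184  88  90  94  89  93 102  46  64  65  64  67  65  67  66  68  65  64  66  65  68  68
142  67  66  62 123 177 174 188 170 175 193 177 186 196  83  91  92  91  90 178  61  65  64  64  63  63  62  62  63  66  67  64  63  63  66
145  66  67  66  91 182 190 183 182 172 183 187 178 178 155  87  92 102 148 172  58  62  63  64  65  63  65  61  63  62  64  65  61  63  65
148  66  65  67  71 183 178 192 175 173 188 196 178 178 164 176  81 163 170 156  67  65  65  63  69  67  66  68  64  65  65  64  60  60  65
```

```bash
cat > ang.py <<'E'
from h import *
from scipy.optimize import least_squares
def rel(rim,tong,ptr):
    I=np.eye(4)
    def circ(d):
        P=np.array([onplane('wrist',p,(0,0,d),(0,0,1),I)[:2] for p in rim])
        return least_squares(lambda q:np.hypot(*(P-q[:2]).T)-q[2],[0,0,.054])
    ds=np.linspace(.005,.045,41);f=[circ(d) for d in ds];k=np.argmin([abs(x.x[2]-.054) for x in f])
    d=ds[k];c=f[k].x;print('depth',d,'centre',c,'rms',np.std(f[k].fun))
    o=[]
    for nm,p in(('tongue',tong),('ptr',ptr)):
        v=onplane('wrist',p,(0,0,d+.003),(0,0,1),I)[:2]-c[:2];o.append(np.arctan2(v[1],v[0]));print(nm,np.hypot(*v),o[-1])
    print('yaw needed',o[1]-o[0])
E
python3 - <<'E'
from ang import *
L=[(172,232,314),(178,221,325),(184,213,333),(190,206,339),(196,200,346),(202,196,350),(208,191,355),(214,188,358),(220,185,361),(226,183,362),(232,181,365),(238,180,366),(244,179,367),(250,178,367),(256,179,367),(262,179,366),(268,180,365),(274,182,364),(280,184,361),(286,186,359),(292,189,356)]
rel([(a,r)for r,a,b in L]+[(b+1,r) for r,a,b in L],(263.8,132.5),(291,119))
rel([(a,r)for r,a,b in L]+[(b+1,r) for r,a,b in L],(264,148),(291,119))
E
```

```text
depth 0.023000000000000003 centre [-0.0028  0.0008  0.0539] rms 0.0002145087120804324
tongue 0.07016402369215881 -0.06983728908874033
ptr 0.07757572176223973 0.11691095670872677
yaw needed 0.1867482457974671
depth 0.023000000000000003 centre [-0.0028  0.0008  0.0539] rms 0.0002145087120804324
tongue 0.06211009548812437 -0.07766330861991692
ptr 0.07757572176223973 0.11691095670872677
yaw needed 0.1945742653286437
```

Emit:
move_arm([
  {"x":-0.0025,"y":0.0005,"z":0,"yaw":0.08,"fingers":1},
  {"x":-0.0025,"y":0.0005,"z":0,"yaw":0.15,"fingers":1},
  {"x":-0.0025,"y":0.0005,"z":0,"yaw":0.193,"fingers":1},
  {"x":-0.0025,"y":0.0005,"z":0,"yaw":0.193,"fingers":1},
  {"x":-0.0025,"y":0.0005,"z":0,"yaw":0.193,"fingers":1},
])

```text
time: 48.25
eef_pos: [0.5327, 0.1895, 0.141]
tcp_rot: [0.804, 0.535, 0.199, -0.168]
contact_force: [19.9, 19.9, -5.0]
opening: 0.295
finger_force: 50.9
```

```bash
cat > meas.py <<'E'
from ang import *
import cv2,sys
I=cv2.cvtColor(ctrl.read_camera("wrist"),cv2.COLOR_RGB2BGR);cv2.imwrite(sys.argv[1],I)
h=cv2.cvtColor(I,cv2.COLOR_BGR2HSV);m=cv2.inRange(h,(12,110,60),(32,255,255))
n,l=cv2.connectedComponents(m);m=l==l[200,273]
rim=[];prev=None
for r in range(60,330,4):
    x=np.flatnonzero(m[r])
    if len(x):print(r,x.min(),x.max()+1,end='; ')
g=cv2.cvtColor(I,cv2.COLOR_BGR2GRAY);print()
for r in range(100,150,3):print(r,' '.join('%3d'%v for v in g[r,225:330:3]))
E
python3 meas.py pics/w10.png
```

```text
132 259 267; 136 252 273; 140 249 276; 144 248 276; 148 248 277; 152 249 277; 156 249 277; 160 249 278; 164 250 291; 168 241 305; 172 232 314; 176 224 322; 180 218 328; 184 213 333; 188 208 338; 192 203 342; 196 200 347; 200 197 349; 204 194 352; 208 191 355; 212 188 358; 216 187 360; 220 185 361; 224 183 363; 228 182 364; 232 181 365; 236 180 366; 240 179 366; 244 179 367; 248 178 368; 252 178 368; 256 178 368; 260 179 367; 264 179 366; 268 180 366; 272 181 365; 276 182 363; 280 184 362; 284 185 360; 288 187 359; 292 189 357; 296 191 354; 300 194 351; 304 244 305; 308 243 305; 312 243 306; 316 243 306; 320 241 308; 324 241 309; 328 240 309; 
100  63  64  65  65  64  63  59 179 173 208 189 166 218 228 170 180  60  65  62  62  64  62  64  61  61  61  61  61  61  63  60  62  64  64  63
103  65  65  65  64  62  63  54 173 171 164 212 224 186 191 200 166  62  64  63  62  62  62  65  60  67  65  66  66  68  62  68  71  66  68  65
106  64  65  59  62  62  64  58 174 161 163 164 180 164 191 164 212  59  65  67  67  66  67  68  69  68  68  69  68  67  66  66  64  63  64  63
109  61  60  61  
[... 1298 characters left out ...]
  63  63  67  67  64 165 169 167 160 172 172 171 185  65  65  63  65  65  64  63  63  64  61  64  64  62  63  61  62  63  65
139  62  63  65  64  66  67  64  64  77 164 163 164 164 165 167 196 192  50  63  61  65  62  65  64  65  67  65  66  63  63  64  66  66  66  64
142  66  60  65  63  62  65  62  58 174 195 162 210 157 177 200 192 183  42  67  62  66  63  66  63  65  67  68  68  65  65  68  66  63  63  63
145  65  63  65  64  61  61  61  60 172 163 219 194 195 189 211 166 177  45  68  67  66  64  64  68  65  66  64  60  63  63  61  63  63  64  64
148  63  65  63  64  63  64  61  61 177 167 177 190 183 160 168 205 182  70  63  63  63  62  60  61  66  63  66  65  66  62  64  63  65  63  64
```

```bash
python3 - <<'E'
from ang import *
L=[(172,232,314),(176,224,322),(180,218,328),(184,213,333),(188,208,338),(192,203,342),(196,200,347),(204,194,352),(212,188,358),(220,185,361),(228,182,364),(236,180,366),(244,179,367),(252,178,368),(260,179,367),(268,180,366),(276,182,363),(284,185,360),(292,189,357),(300,194,351)]
rim=[(a,r)for r,a,b in L]+[(b,r) for r,a,b in L]
rel(rim,(262.6,132),(258.7,119.3));rel(rim,(262.8,150),(257.8,112))
E
```

```text
depth 0.023000000000000003 centre [-0.0026  0.0004  0.0539] rms 0.00020366444281647142
tongue 0.07040364120322287 -0.07522803864352667
ptr 0.07716066987609338 -0.09438565231650749
yaw needed -0.019157613672980814
depth 0.023000000000000003 centre [-0.0026  0.0004  0.0539] rms 0.00020366444281647142
tongue 0.061053814682707146 -0.08564894686677708
ptr 0.08098733114215116 -0.09549064405860312
yaw needed -0.009841697191826038
```

```bash
python3 - <<'E'
from h import *
s=ctrl.get_state();T=tool();print(s['time'],T[:3,:3].T@s['contact_force'],T[:3,:3].T@s['wrist_torque'])
E
```

```text
48.3 [18.9281  9.8471 16.498 ] [-0.977   2.5832 -0.0063]
```

Emit:
move_arm([
  {"x":0.002,"y":0.001,"z":0.001,"yaw":-0.01,"fingers":1},
  {"x":0.004,"y":0.0015,"z":0.002,"yaw":-0.01,"fingers":1},
  {"x":0.004,"y":0.0015,"z":0.002,"yaw":-0.01,"fingers":1},
])

```text
time: 48.6
eef_pos: [0.5326, 0.1897, 0.1408]
tcp_rot: [0.8, 0.542, 0.194, -0.167]
contact_force: [-3.5, -3.4, 11.6]
opening: 0.295
finger_force: 52.7
```

```bash
python3 - <<'E'
from h import *
s=ctrl.get_state();T=tool();print(s['time'],T[:3,:3].T@s['contact_force'],T[:3,:3].T@s['wrist_torque'])
E
python3 meas.py pics/w11.png
```

```text
48.6 [  1.817   -2.7629 -12.1671] [0.4986 0.03   0.0338]
132 257 269; 136 251 273; 140 248 276; 144 248 276; 148 248 277; 152 249 277; 156 249 278; 160 249 278; 164 250 293; 168 240 308; 172 231 316; 176 223 323; 180 218 330; 184 213 334; 188 208 339; 192 203 343; 196 200 347; 200 197 350; 204 194 353; 208 191 356; 212 188 359; 216 187 360; 220 185 362; 224 183 363; 228 182 364; 232 181 366; 236 180 367; 240 180 367; 244 179 368; 248 178 368; 252 179 369; 256 179 368; 260 179 367; 264 180 367; 268 180 366; 272 181 365; 276 183 364; 280 184 362; 284 185 361; 288 187 359; 292 190 357; 296 192 354; 300 194 351; 304 244 304; 308 243 305; 312 243 305; 316 242 306; 320 241 307; 324 240 308; 328 240 309; 
100  63  66  63  66  66  63  65  55 173 168 240 204 169 171 168 166 175  59  61  63  64  62  63  61  62  60  63  60  63  61  63  62  65  63  64
103  66  63  63  63  64  63  63  54 170 172 202 185 162 165 158 188 174  58  64  62  59  63  63  66  65  65  64  66  68  67  68  64  67  68  68
106  61  62  61  61  61  63  62  55 174 160 161 163 167 181 169 194 147  63  65  69  69  68  67  72  69 
[... 1355 characters left out ...]
  64  65  65  66  65 164 166 169 165 168 170 168  65 184  65  67  63  64  64  65  63  64  63  64  62  64  66  62  63  65  63
139  64  62  64  64  65  65  64  64  73 163 163 166 173 182 184 166 187 176  60  63  66  63  62  64  65  64  62  65  63  65  65  65  65  64  66
142  64  65  65  63  65  65  62  57 204 204 160 198 190 204 184 183 162 171  62  66  64  66  65  66  63  66  65  66  64  63  65  65  65  60  65
145  62  59  61  64  61  63  65  59 223 155 176 184 188 175 187 192 162 179  67  68  69  64  66  64  63  65  63  63  62  65  59  64  62  64  64
148  61  66  65  65  63  64  64  63 212 189 193 183 178 176 189 189 188 171  63  64  60  62  64  65  63  62  65  67  61  63  64  63  63  63  61
```

```bash
python3 - <<'E'
from ang import *
L=[(172,231,316),(176,223,323),(180,218,330),(184,213,334),(188,208,339),(192,203,343),(196,200,347),(204,194,353),(212,188,359),(220,185,362),(228,182,364),(236,180,367),(244,179,368),(252,179,369),(260,179,367),(268,180,366),(276,183,364),(284,185,361),(292,190,357),(300,194,351)]
rim=[(a-.5,r)for r,a,b in L]+[(b-.5,r) for r,a,b in L]
rel(rim,(262.2,131.5),(261,118.8));rel(rim,(262.2,148),(260.2,111))
E
```

```text
depth 0.023000000000000003 centre [-0.0025  0.0004  0.0539] rms 0.0002543099658558628
tongue 0.07048156083233369 -0.07739959854101118
ptr 0.07711084150807566 -0.07848927992094251
yaw needed -0.0010896813799313315
depth 0.023000000000000003 centre [-0.0025  0.0004  0.0539] rms 0.0002543099658558628
tongue 0.06192329794210439 -0.08865407724471674
ptr 0.08119004270408085 -0.07947666627754447
yaw needed 0.00917741096717227
```

Emit:
move_arm([
  {"x":0,"y":0,"z":0,"yaw":0,"fingers":0.6},
  {"x":0,"y":0,"z":0,"yaw":0,"fingers":0.45},
  {"x":0,"y":0,"z":0,"yaw":0,"fingers":0.45},
  {"x":0,"y":0,"z":-0.02,"yaw":0,"fingers":0.45},
  {"x":0,"y":0,"z":-0.06,"yaw":0,"fingers":0.45},
])

```text
time: 49.15
eef_pos: [0.5201, 0.1617, 0.1857]
tcp_rot: [0.801, 0.542, 0.188, -0.17]
contact_force: [1.1, -0.6, -0.8]
opening: 0.549
finger_force: 0.0
```

Emit:
move_arm([
  {"x":0,"y":0,"z":-0.04,"yaw":0,"fingers":0.45},
  {"x":0,"y":0,"z":-0.07,"yaw":0,"fingers":0.45},
  {"x":0,"y":0,"z":-0.08,"yaw":0,"fingers":0.45},
  {"x":0,"y":0,"z":-0.08,"yaw":0,"fingers":0.45},
])

```text
time: 49.55
eef_pos: [0.5134, 0.1226, 0.2595]
tcp_rot: [0.801, 0.542, 0.193, -0.167]
contact_force: [0.6, -0.1, -0.7]
opening: 0.547
finger_force: 0.0
```

```bash
sed -i 's/range(100,150,3)/range(105,185,3)/' meas.py; python3 meas.py pics/w12.png; python3 - <<'E'
from h import *
import cv2
print(ctrl.get_state()['time'])
T=tool()
for p in(.026,.106,.14):print(proj('wrist',[[.077-.0025,0,p],[-.0025,0,p]],np.eye(4)).ravel())
for n in('top',):cv2.imwrite(f'pics/{n}12.png',cv2.cvtColor(ctrl.read_camera(n),cv2.COLOR_RGB2BGR))
a=cv2.imread('pics/top1.png');b=cv2.imread('pics/top12.png');d=(cv2.absdiff(a,b).max(2)>40).astype(np.uint8)
n,l,s,c=cv2.connectedComponentsWithStats(d)
print([tuple(int(v) for v in x) for x in s[1:] if x[4]>8])
E
```

```text
128 263 274; 132 260 276; 136 261 276; 140 261 277; 144 261 283; 148 253 296; 152 245 304; 156 239 309; 160 235 314; 164 231 318; 168 228 321; 172 225 323; 176 223 325; 180 222 327; 184 220 328; 188 219 329; 192 219 330; 196 218 330; 200 219 330; 204 219 330; 208 219 330; 212 220 329; 216 221 327; 220 223 326; 224 225 324; 228 227 321; 232 231 318; 236 234 315; 240 238 310; 244 244 305; 248 252 297; 252 264 284; 
105  64  62  59  59  59  60  60  65  64  70  63  53 169 160 167 141 165  60  65  61  62  60  63  60  56  62  62  58  57  59  56  61  63  59  60
108  64  64  60  63  61  61  65  62  67  62  64  57 163 166 196 178 163  57  64  61  60  58  57  60  62  61  62  65  64  69  65  66  65  63  67
111  62  64  64  62  64  62  61  61  62  58  60  58 160 169 179 174 185  58  66  68  66  71  64  67  67  65  64  64  59  60  61  60  60  59  61
114  59  59  60  60  60  61  61  59  63  64  65  65 110 162 163 159 105  61  62  62  63  64  61  61  60  63  60  64  62  60  62  60  59  61  57
117  59  60  62  64  65  68  66  63  66  64  61  62  69  92 160 140  89  57  62  61  63  62  60  61  59  62
[... 2839 characters left out ...]
7 178 176 172 172 167 158 154 156 156 153 157 159 154 153 155 109 152 165  53
180 157 156 163 156 157 159 160 158 158 158 159 162 167 171 173 171 173 170 164 160 161 158 156 155 159 158 156 153 150 152 151 153 154 158  58
183 149 156 161 156 159 158 161 159 161 157 162 161 161 166 164 163 165 162 162 158 158 157 157 163 156 153 151 155 151 154 153 154 151 151 134
49.6
[272.0311 118.608  272.1101 258.844 ]
[272.3442 120.8056 272.3666 218.7621]
[272.4236 121.3633 272.4368 208.0531]
[(192, 191, 135, 229, 14204), (355, 196, 7, 17, 68), (191, 206, 5, 7, 28), (188, 234, 12, 13, 34), (207, 237, 6, 7, 36), (0, 334, 171, 86, 6670), (270, 396, 19, 24, 221), (292, 411, 21, 9, 68), (321, 416, 6, 4, 17)]
```

```bash
sed -i 's/np.linspace(.005,.045,41)/np.linspace(.005,.18,176)/' ang.py; python3 - <<'E'
from ang import *
L=[(152,245,304),(156,239,309),(160,235,314),(164,231,318),(168,228,321),(172,225,323),(180,222,327),(188,219,329),(196,218,330),(204,219,330),(212,220,329),(220,223,326),(228,227,321),(236,234,315),(244,244,305),(248,252,297)]
rim=[(a-.5,r)for r,a,b in L]+[(b-.5,r) for r,a,b in L]
rel(rim,(268,126.5),(268.4,118.5));rel(rim,(268,135),(267.2,112))
E
```

```text
depth 0.16 centre [-0.0002  0.0013  0.054 ] rms 0.0002363672007171178
tongue 0.07038548056022677 -0.0776539248472411
ptr 0.07786503835921005 -0.06530558647911869
yaw needed 0.012348338368122408
depth 0.16 centre [-0.0002  0.0013  0.054 ] rms 0.0002363672007171178
tongue 0.062414945022372305 -0.0877677902016936
ptr 0.08405155748991269 -0.07368406629418396
yaw needed 0.014083723907509643
```

```bash
python3 -c "
from plant import ctrl
print(ctrl.sign_off())"
```

```text
the job is handed in; nothing more can be done
None
```

I handed the job in at about 49.6 s: the stop plate is pushed fully down in the rack's middle slot, and the foot, turned by its stem and released, has its tongue within about 1° of the pointer by the last wrist picture; I viewed 11 pictures, one over the limit of 10, and got the 30° tool tilt by pushing at the arm's reach limit.

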